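Nest the snack things on the plate

TASK

Snack time is over: gather the things on the high chair tray into one stack that can be carried off together. One at a time and in this order, stand the green dish in the middle of the blue plate, the steel beaker in the middle of the dish, the jar with the red cap upright in the beaker, and last put the yellow cup, still upside down, over the jar's cap. Set each thing down rather than dropping it, and leave the black-capped jar, the puzzle box and the spoon where they are.

Things in the scene. Friction and masses are not known exactly. Their poses are not given: they have to be found in the camera images.
- plate: Blue plastic toddler's plate, held fast to the tray by its suction foot: 160 mm across, rim 14 mm high, flat inside floor 120 mm across and 5 mm above its underside. Origin: centre of the underside. Stands on the floor of the pine tray, which is 10 mm above the work surface; z axis up.
- dish: Shallow round green plastic dish, open on top: 116 mm outside diameter, 30 mm high, upright wall 8 mm thick (100 mm inside), flat floor 6 mm thick, foot 92 mm across, about 150 g. Too wide to span: pinch its wall from above, one finger inside. Origin: centre of the underside. Stands on the floor of the pine tray, which is 10 mm above the work surface; z axis up.
- beaker: Round brushed-steel beaker, open on top: 68 mm outside diameter, 62 mm inside, 60 mm high, floor 4 mm thick, about 120 g. Origin: centre of the underside. Stands on the floor of the pine tray, which is 10 mm above the work surface; z axis up.
- red_jar: Empty clear glass jar with a RED twist cap (closed): 46 mm diameter, 96 mm high, the cap being the top 22 mm and also 46 mm across; about 140 g. Origin: centre of the underside. Stands on the floor of the pine tray, which is 10 mm above the work surface; z axis up.
- cup: Yellow plastic snack cup standing upside down, mouth down: 66 mm outside diameter, 58 mm inside, 36 mm high, closed top 4 mm thick (so 32 mm deep inside), about 60 g. Origin: centre of its mouth, which is its underside as it stands. Stands on the floor of the pine tray, which is 10 mm above the work surface; z axis up.
- black_jar: The same glass jar with a BLACK twist cap: 46 mm diameter, 96 mm high. Not part of the stack; stays where it is. Origin: centre of the underside. Stands on the floor of the pine tray, which is 10 mm above the work surface; z axis up.
- puzzle_box: Small beechwood puzzle box with a dark sliding door in its top: 60 x 80 x 50 mm high, plus a 5 mm knob. Stays where it is. Origin: centre of the underside. Stands on the floor of the pine tray, which is 10 mm above the work surface; z axis up.
- spoon: Dark wooden spoon about 177 mm long, 12 mm high and 40 mm across its round head, lying across the far end of the tray, its own x axis along it. Stays where it is. Stands on the floor of the pine tray, which is 10 mm above the work surface; z axis up.
Things that resemble listed ones, but are neither listed nor needed, are in the scene too. What is meant by the dish is not orange, and is the larger of those in its own colour.

How it is judged (in metres and radians):
On the way, in this order (a step that is already met when the one before it is completed fails the run):
1. the green dish stands centred on the plate, released (horizontal distance between dish and plate below 0.015 m and z of dish in the frame of plate between 0.002 and 0.01 m and angle between dish's own z axis and vertical below 0.1 rad and linear speed of dish below 0.02 m/s and contact force between dish and the fingers below 0.1 N), for 0.2 s.
2. the beaker stands in the dish, released (horizontal distance between dish and plate below 0.015 m and z of dish in the frame of plate between 0.002 and 0.01 m and angle between each of dish, beaker's own z axis and vertical below 0.1 rad and horizontal distance between beaker and dish below 0.015 m and z of beaker in the frame of dish between 0.003 and 0.01 m and linear speed of beaker below 0.02 m/s and contact force between beaker and the fingers below 0.1 N), for 0.2 s.
3. the red-capped jar stands in the beaker, released (horizontal distance between dish and plate below 0.015 m and z of dish in the frame of plate between 0.002 and 0.01 m and angle between each of dish, beaker, red_jar's own z axis and vertical below 0.1 rad and horizontal distance between beaker and dish below 0.015 m and z of beaker in the frame of dish between 0.003 and 0.01 m and horizontal distance between red_jar and beaker below 0.012 m and z of red_jar in the frame of beaker between 0.001 and 0.009 m and linear speed of red_jar below 0.02 m/s and contact force between red_jar and the fingers below 0.1 N), for 0.2 s.
4. the yellow cup covers the jar's cap, released (horizontal distance between dish and plate below 0.015 m and z of dish in the frame of plate between 0.002 and 0.01 m and angle between each of dish, beaker, red_jar, cup's own z axis and vertical below 0.1 rad and horizontal distance between beaker and dish below 0.015 m and z of beaker in the frame of dish between 0.003 and 0.01 m and horizontal distance between red_jar and beaker below 0.012 m and z of red_jar in the frame of beaker between 0.001 and 0.009 m and horizontal distance between cup and red_jar below 0.012 m and z of cup in the frame of red_jar between 0.058 and 0.069 m and linear speed of cup below 0.02 m/s and contact force between cup and the fingers below 0.1 N), for 0.2 s.
At the end, for the whole second after the job is handed in: Upright and at rest: dish on the plate's floor and beaker on the dish's floor, each within 15 mm of centre; red-capped jar on the beaker's floor; cup mouth down, its top resting on the jar's cap; tilts under 0.1 rad. Black-capped jar, puzzle box and spoon moved less than 20 mm (horizontal distance between dish and plate below 0.015 m and z of dish in the frame of plate between 0.002 and 0.01 m and angle between each of dish, beaker, red_jar, cup's own z axis and vertical below 0.1 rad and horizontal distance between beaker and dish below 0.015 m and z of beaker in the frame of dish between 0.003 and 0.01 m and horizontal distance between red_jar and beaker below 0.012 m and z of red_jar in the frame of beaker between 0.001 and 0.009 m and horizontal distance between cup and red_jar below 0.012 m and z of cup in the frame of red_jar between 0.058 and 0.069 m and linear speed of each of dish, beaker, red_jar, cup below 0.01 m/s and angular speed of each of dish, beaker, red_jar, cup below 0.1 rad/s and distance of each of black_jar, puzzle_box, spoon from where it was at the start of the episode below 0.02 m); the robot touches nothing.
It fails at once if the black-capped jar, the puzzle box or the spoon moved more than 20 mm from its place (distance of any of black_jar, puzzle_box, spoon from where it was at the start of the episode above 0.02 m).
It fails at once if the dish, beaker, red-capped jar or cup dropped (falling free of the fingers faster than 0.6 m/s, about 18 mm) ((linear speed of dish above 0.6 m/s and contact force between dish and the fingers below 0.05 N) or (linear speed of beaker above 0.6 m/s and contact force between beaker and the fingers below 0.05 N) or (linear speed of red_jar above 0.6 m/s and contact force between red_jar and the fingers below 0.05 N) or (linear speed of cup above 0.6 m/s and contact force between cup and the fingers below 0.05 N)).
It also fails if it takes over 115 s, if anything falls off the work surface, if the arm or the gripper's body presses on something with over 40 N, if the wrist force passes 120 N, or if a joint passes its speed limit or range.

ROBOT

A 6-joint arm with a two-finger parallel gripper is mounted at the origin on the work surface. World frame = base frame: x ahead of the robot, y to its left, z up, the work surface at z = 0. Lengths are in mm, angles in rad, forces in N, time in s.
With the tool pointing down it reaches from about 275 to 750 mm from the base axis. Payload 10.2 kg.
Tool frame: the origin (TCP) lies midway between the tips of the shut fingers; the grasp point (between the pads) lies grasp_offset behind it (grasp_offset is the distance from the TCP to the grasp point, in mm); x points along the fingers, z is the direction in which the jaws open and shut, and the axes are right-handed (so a half turn about x gives the same grasp; the last joint's range is limited). The gripper opens to 85 mm and grips with 20 to 120 N. Pads are 22 mm wide; open, the fingers measure 114 mm over their backs; the gripper's body (76 mm by 85 mm) begins 54 mm behind the grasp point. The pads swing forward as they close: fully open they stand 13 mm farther back than shut.
Start: joints at [1.044, 0.313, 1.498, -0, 1.331, -0.223], TCP at [157.066, 500.961, 231.294] pointing down, gripper open.
Joint ranges: [-2.94, 2.94], [-0.97, 2.17], [0.19, 2.56], [-1.23, 4.37], [0.02, 3.11], [-2.88, 2.88]. Speed limits (rad/s): [2.39, 2.39, 3.01, 3.14, 3.14, 3.14].

INTERFACE

Orientations are given as a unit quaternion [w, x, y, z].
In Python, from rig import sense, capture, calibration, finish_job, grasp_offset gives the robot as it stands.
- The arm moves only by the shell command python3 -m jog 'ROWS' [FORCE]. ROWS is JSON, a list of rows, each an object with "linear": the shift along the tool's x, y, z scaled (see below), a list of three; "rotation": the turn, a rotation vector about the tool's x, y, z scaled (see below), a list of three; "grip": the finger opening in mm, from 0 to 85.4. A call has 1 to 20 rows; each row is the pose to reach, as a shift and turn from the pose measured when the call began, along the tool's axes at that moment; what a row does not reach only later rows make up. The controller multiplies each number of a shift by 0.3 m and each number of a turn by 0.5 rad. A row lasts 1/12 s, in which the tool goes at most 41.7 mm and 7.16 degrees, less where a joint would pass 70% of its speed; a pose out of reach is approached as far as the arm can. A call with a number of a shift or a turn outside -1 to 1 is refused whole. A call with a gripper value outside its range is refused whole. The fingers move at their own pace and stop on an object; FORCE is the grip in N (left out, the last holds). Time passes only in rows, so rows that repeat a pose let the fingers close. It gives the time, the measured TCP pose, the force and the opening at its end, in the units of the state.
- sense(): the state, without advancing time (a new reading comes with each control period).
- capture(name): name is "scene" or "top" or "wrist"; returns (picture, depth): 384x512x3 uint8, red, green, blue; 384x512 float32, mm along the optical axis (not along the pixel's ray), 0 where there is no reading.
- calibration(name): a dict with "intrinsics" (3x3 intrinsics, pixels), "world_from_camera" (4x4, takes a point from camera to world coordinates). Camera axes: x right, y up, looking along -z (the intrinsics and any distortion apply to the point x, -y, -z); pixel columns grow to the right and rows downward; lengths in mm; the calibration is good to about 2 mm. A picture is of the moment at which its call begins: read the wrist's pose just before it. calibration takes no time and is no camera call; for the wrist camera it gives the pose at the moment of the call.
- finish_job(): hands the job in, once; it reports no verdict.
The state is a dict: "time_s": time; "joints": joint angles; "dq": joint speeds; "tau": joint torques, N m; "eef_pos": TCP position; "ee_rot": TCP orientation; "force": force on the tool from outside, world axes, zero at the start; "wrist_torque": the same for the moment, N m; "grip_width": opening from 0.0 (shut) to 1.0 (fully open).
Only numpy, scipy, OpenCV 4.12 (cv2) and the standard library are available. Lean on these libraries where they do the work, as an engineer would, in place of code of your own. Each camera call takes 0.05 s, during which the arm holds its last target.

## Working session

There is one attempt and no reset: what is moved stays moved. The work goes in short steps, Python scripts to look and compute and a shell command to move; the robot and the scene stay as the last step left them, time stands still between calls to the robot, and variables do not carry over. Pictures are saved under pics/ and viewed, and the job is handed in when it is done.

```bash
mkdir -p pics; ls; python3 - <<'E'
from rig import *
import rig,cv2
print(sense()); print(grasp_offset() if callable(grasp_offset) else grasp_offset)
for n in ("scene","top"):
    p,d=capture(n); c=calibration(n); print(n,c)
    cv2.imwrite(f"pics/{n}0.png",cv2.resize(p[...,::-1],(800,600)))
    import numpy as np; np.savez(f"{n}0.npz",p=p,d=d,K=c["intrinsics"],T=c["world_from_camera"])
E
```

```text
pics
{'time_s': 0.0, 'joints': array([ 1.04358692e+00,  3.13431588e-01,  1.49843627e+00, -2.72448024e-06,
        1.33104142e+00, -2.23375084e-01]), 'dq': array([-0.00024485, -0.00029432,  0.0018419 ,  0.00066077,  0.00068367,
       -0.00049513]), 'tau': array([-3.25761603e-04, -4.12275946e+01, -2.59743977e+01, -2.27168334e-04,
        4.22979778e-03,  6.07803216e-06]), 'eef_pos': array([156.9317667 , 500.71594275, 230.74481838]), 'ee_rot': array([ 0.56948134, -0.41876119,  0.57033439,  0.41838828]), 'force': array([ 0.05316369, -0.22189086, -1.39290363]), 'wrist_torque': array([ 0.06483059, -0.01935714, -0.04065437]), 'grip_width': 0.999962041054358}
18.700000000000003
scene {'intrinsics': array([[449.65502627,   0.        , 251.70139989],
       [  0.        , 449.65502627, 189.39465999],
       [  0.        ,   0.        ,   1.        ]]), 'world_from_camera': array([[ 7.67061447e-01, -4.24082258e-01,  4.81425981e-01,
         1.01573890e+03],
       [ 6.41356196e-01,  4.87323302e-01, -5.92602927e-01,
        -5.32523553e+02],
       [ 1.67022885e-02,  7.63328394e-01,  6.45794701e-01,
         7.22456736e+02],
       [ 0.00000000e+00,  0.00000000e+00,  0.00000000e+00,
         1.00000000e+00]])}
top {'intrinsics': array([[484.42212583,   0.        , 257.21374849],
       [  0.        , 484.42212583, 193.18648578],
       [  0.        ,   0.        ,   1.        ]]), 'world_from_camera': array([[ 2.22755435e-02,  9.88680641e-01, -1.48372474e-01,
         3.42944507e+02],
       [-9.99747412e-01,  2.24719223e-02, -3.52911681e-04,
         1.03970638e+02],
       [ 2.98529777e-03,  1.48342858e-01,  9.88931486e-01,
         1.25001479e+03],
       [ 0.00000000e+00,  0.00000000e+00,  0.00000000e+00,
         1.00000000e+00]])}
```

View pics/top0.png

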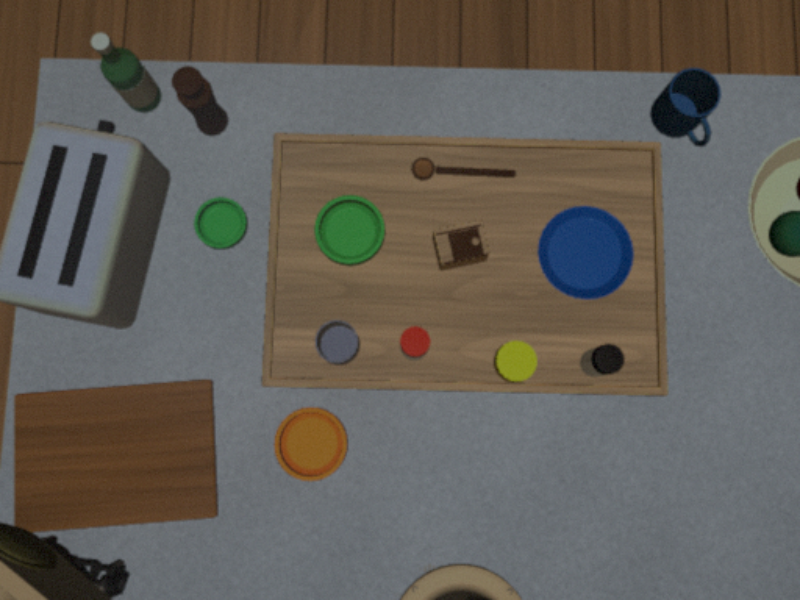

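View pics/scene0.png

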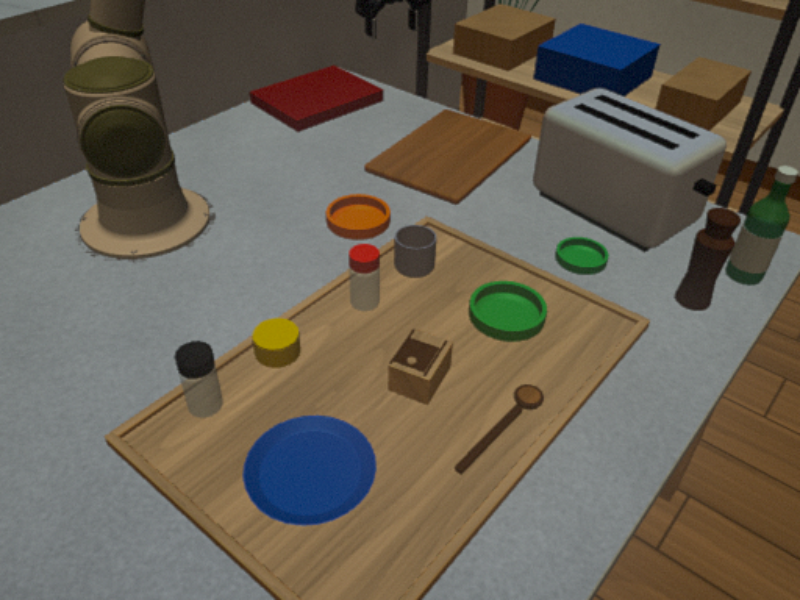

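The top view (800×600) shows two green dishes and an orange one. The green ones are at (350,230) on the tray and (220,222) off the tray, and the orange one is at (312,443). The tray one fits: it is green and the larger of the two. I'll confirm that in a crop and measure everything.

```bash
cat > h.py <<'E'
import numpy as np,cv2
from rig import *
def cast(uv,z,K,T):
    uv=np.asarray(uv,float).reshape(-1,2)
    r=np.c_[(uv[:,0]-K[0,2])/K[0,0],-(uv[:,1]-K[1,2])/K[1,1],-np.ones(len(uv))]@T[:3,:3].T
    o=T[:3,3]; return o+r*((z-o[2])/r[:,2])[:,None]
R={'green':((45,90,50),(80,255,255)),'blue':((105,120,50),(122,255,255)),'yellow':((24,120,60),(34,255,255)),'red':((0,170,90),(8,255,255)),'orange':((9,180,90),(20,255,255))}
def cnts(p,col,amin=150):
    h=cv2.cvtColor(p,cv2.COLOR_RGB2HSV); m=cv2.inRange(h,*map(np.array,R[col]))
    c,_=cv2.findContours(m,cv2.RETR_EXTERNAL,cv2.CHAIN_APPROX_NONE)
    return [x for x in sorted(c,key=cv2.contourArea,reverse=True) if cv2.contourArea(x)>amin]
def circ(P):
    A=np.c_[2*P[:,:2],np.ones(len(P))]; s=np.linalg.lstsq(A,(P[:,:2]**2).sum(1),rcond=None)[0]
    return s[:2],np.sqrt(s[2]+s[0]**2+s[1]**2)
E
python3 - <<'E'
from h import *
H={'green':40,'blue':24,'yellow':46,'red':106,'orange':30}
for n in('top','scene'):
    f=np.load(n+'0.npz');p,K,T,d=f['p'],f['K'],f['T'],f['d']
    for c in H:
        for x in cnts(p,c)[:3]:
            x=cv2.convexHull(x).reshape(-1,2)+0.0
            (c0,r)=circ(cast(x,H[c],K,T)); print(n,c,x.mean(0).round(0),c0.round(1),r.round(1))
f=np.load('top0.npz');p,K,T,d=f['p'],f['K'],f['T'],f['d']
cr=p[100:190,110:260,::-1]; cr2=p[190:270,190:420,::-1]
cv2.imwrite('pics/c1.png',cv2.resize(cr,None,fx=4,fy=4)); cv2.imwrite('pics/c2.png',cv2.resize(cr2,None,fx=3.4,fy=3.4))
# depth check tray floor
for u,v in((256,180),(216,220),(388,230)):
    D=d[v,u]; q=T@np.array([(u-K[0,2])/K[0,0]*D,-(v-K[1,2])/K[1,1]*D,-D,1]); print(q.round(1))
E
```

```text
top green [224. 147.] [643.5 193.8] 57.6
top green [140. 141.] [650.1 406.3] 42.4
top green [77. 43.] [919.3 592.6] 29.2
top blue [376. 161.] [ 618.  -196.6] 77.4
top blue [437.  58.] [ 897.4 -390.7] 46.4
top yellow [331. 232.] [433.6 -78.5] 33.3
top red [265. 218.] [455.1  84.3] 21.6
top orange [199. 283.] [296.6 245. ] 55.3
scene green [324. 199.] [652.3 182.1] 62.3
scene green [371. 163.] [670.5 376.3] 45.9
scene green [493. 138.] [873.3 695.8] 58.9
scene blue [199. 298.] [ 620.8 -198.5] 77.8
scene blue [383.  29.] [ 239.7 1278.6] 153.1
scene yellow [70. 47.] [-513.3  270.5] 99.1
scene yellow [176. 213.] [438.1 -81.9] 32.1
scene red [203.  59.] [ 14.  433.8] 121.7
scene red [233. 162.] [461.2  79.7] 22.2
scene orange [227. 136.] [310.3 234.8] 61.1
[563.6 108.3   9.8   1. ]
[456.8 208.4  12.4   1. ]
[ 433.5 -206.   107.9    1. ]
```

View pics/c1.png

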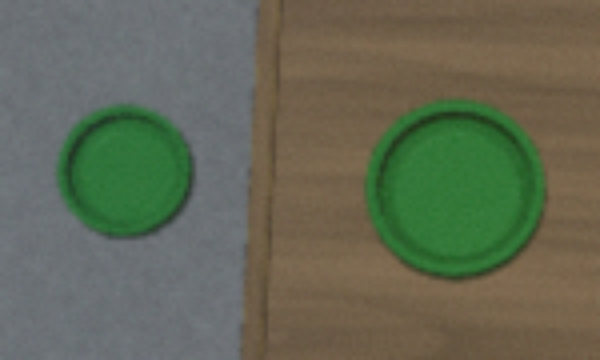

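View pics/c2.png

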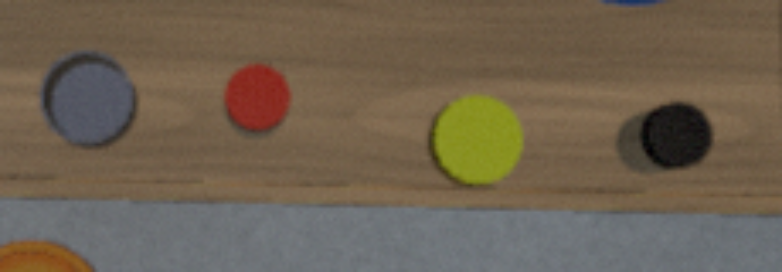

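The crop shows the right dish at (455,188), radius about 88 px, and the left one at (125,170), radius about 66 px. So the dish meant is the larger green one, on the tray, with a fitted radius of 57.6 mm. Next I'll get the beaker and a move helper.

```bash
cat >> h.py <<'E'
from scipy.spatial.transform import Rotation as Ro
def plan(*targets,yaw=None):
    """targets: world TCP xyz; yaw: direction angle (deg) of tool z in world (mod 180)"""
    s=sense(); q=s['ee_rot']; R0=Ro.from_quat([q[1],q[2],q[3],q[0]]); M=R0.as_matrix()
    z=M[:,2]; cur=np.degrees(np.arctan2(z[1],z[0]))
    if yaw is None: yaw=cur
    else:
        yaw=min((yaw+k*180 for k in range(-3,4)),key=lambda a:abs(a-cur))
    zz=np.array([np.cos(np.radians(yaw)),np.sin(np.radians(yaw)),0]); x=np.array([0,0,-1.]); y=np.cross(zz,x)
    Rt=np.c_[x,y,zz]
    rv=Ro.from_matrix(M.T@Rt).as_rotvec()
    print('t',s['time_s'],'tcp',s['eef_pos'].round(1),'yaw',round(cur,1),'->',yaw,'F',s['force'].round(1),'g',round(s['grip_width']*85.4,1),'j6',s['joints'][5].round(2))
    print('rotation',(rv/0.5).round(4))
    for t in targets: print(t,'linear',(M.T@(np.array(t)-s['eef_pos'])/300).round(4))
E
python3 - <<'E'
from h import *
f=np.load('top0.npz');p,K,T,d=f['p'],f['K'],f['T'],f['d']
v,u=np.mgrid[0:384,0:512]
C=np.stack([(u-K[0,2])/K[0,0]*d,-(v-K[1,2])/K[1,1]*d,-d,np.ones_like(d)],-1)@T.T
for name,(x0,x1,y0,y1,z0,z1) in {'beaker':(400,510,150,260,60,80),'red':(400,510,40,130,95,115),'black':(380,500,-260,-150,95,115),'cup':(380,500,-130,-30,38,55),'box':(520,680,-40,110,45,60)}.items():
    m=(C[...,0]>x0)&(C[...,0]<x1)&(C[...,1]>y0)&(C[...,1]<y1)&(C[...,2]>z0)&(C[...,2]<z1)&(d>0)
    P=C[m]; 
    print(name,m.sum(),P[:,:3].min(0).round(0),P[:,:3].max(0).round(0),P[:,2].mean().round(1))
    pts=np.argwhere(m)[:,::-1].astype(np.int32)
    hl=cv2.convexHull(pts).reshape(-1,2); print('   circle',*circ(cast(hl,(z0+z1)/2 if name!='beaker' else 70,K,T)))
plan((589.5,193.8,130),(589.5,193.8,24),yaw=0)
E
```

```text
beaker 132 [422. 172.  60.] [488. 239.  75.] 68.2
   circle [455.29782845 205.39347315] 33.65842460053863
red 295 [432.  61.  96.] [477. 106. 113.] 105.4
   circle [454.80196198  83.34618608] 22.595584451731916
black 308 [ 413. -233.   95.] [ 458. -189.  112.] 104.9
   circle [ 434.70379005 -209.90057631] 23.0598769037969
cup 546 [ 401. -111.   38.] [466. -49.  52.] 45.2
   circle [432.92376365 -79.15119716] 32.44190538845296
box 376 [583. -33.  45.] [659.  55.  60.] 57.5
   circle [621.63176893  11.32115257] 43.731308546519614
t 0.1 tcp [156.9 500.8 230.8] yaw 72.6 -> 0 F [-0.1  0.7  0.2] g 85.2 j6 -0.22
rotation [ 2.5341e+00 -2.2000e-03  1.0000e-03]
(589.5, 193.8, 130) linear [ 0.3362 -1.682  -0.5448]
(589.5, 193.8, 24) linear [ 0.6896 -1.6821 -0.5444]
```

```bash
python3 -m jog '[{"linear":[0,-0.2,-0.06],"rotation":[0.4,0,0],"grip":85},{"linear":[0,-0.4,-0.13],"rotation":[0.8,0,0],"grip":60},{"linear":[0,-0.6,-0.19],"rotation":[1,0,0],"grip":44},{"linear":[0,-0.8,-0.26],"rotation":[1,0,0],"grip":44},{"linear":[0,-0.98,-0.32],"rotation":[1,0,0],"grip":44},{"linear":[0,-0.98,-0.32],"rotation":[1,0,0],"grip":44},{"linear":[0,-0.98,-0.32],"rotation":[1,0,0],"grip":44},{"linear":[0,-0.98,-0.32],"rotation":[1,0,0],"grip":44},{"linear":[0,-0.98,-0.32],"rotation":[1,0,0],"grip":44},{"linear":[0,-0.98,-0.32],"rotation":[1,0,0],"grip":44},{"linear":[0,-0.98,-0.32],"rotation":[1,0,0],"grip":44},{"linear":[0,-0.98,-0.32],"rotation":[1,0,0],"grip":44},{"linear":[0,-0.98,-0.32],"rotation":[1,0,0],"grip":44}]' 60
python3 - <<'E'
from h import *
plan((589.5,193.8,150),yaw=0)
E
```

```text
time_s: 1.18
eef_pos: [407.9, 321.9, 230.9]
ee_rot: [0.655, -0.265, 0.656, 0.265]
force: [-0.2, 0.1, -0.4]
grip_width: 0.516
t 1.1833 tcp [407.9 321.9 230.9] yaw 44.0 -> 0 F [-0.2  0.1 -0.4] g 44.1 j6 -0.33
rotation [ 1.5373e+00 -1.8000e-03  1.3000e-03]
(589.5, 193.8, 150) linear [ 0.2698 -0.7277  0.1384]
```

```bash
python3 -m jog '[{"linear":[0.05,-0.14,0.03],"rotation":[0.3,0,0],"grip":44},{"linear":[0.1,-0.28,0.05],"rotation":[0.6,0,0],"grip":44},{"linear":[0.15,-0.42,0.08],"rotation":[0.8,0,0],"grip":44},{"linear":[0.2,-0.56,0.11],"rotation":[1,0,0],"grip":44},{"linear":[0.27,-0.728,0.138],"rotation":[1,0,0],"grip":44},{"linear":[0.27,-0.728,0.138],"rotation":[1,0,0],"grip":44},{"linear":[0.27,-0.728,0.138],"rotation":[1,0,0],"grip":44},{"linear":[0.27,-0.728,0.138],"rotation":[1,0,0],"grip":44},{"linear":[0.27,-0.728,0.138],"rotation":[1,0,0],"grip":44},{"linear":[0.27,-0.728,0.138],"rotation":[1,0,0],"grip":44}]'
python3 - <<'E'
from h import *
plan((589.5,193.8,150),(589.5,193.8,70),yaw=0)
E
```

```text
time_s: 2.02
eef_pos: [588.8, 194.9, 150.7]
ee_rot: [0.701, -0.096, 0.701, 0.095]
force: [-0.6, -0.0, 0.5]
grip_width: 0.514
t 2.0167 tcp [588.8 194.9 150.7] yaw 15.5 -> 0 F [-0.6 -0.   0.5] g 43.9 j6 -0.14
rotation [5.407e-01 5.000e-04 1.400e-03]
(589.5, 193.8, 150) linear [ 0.0024 -0.0041  0.0011]
(589.5, 193.8, 70) linear [ 0.2691 -0.0039  0.0011]
```

```bash
python3 -m jog '[{"linear":[0,-0.004,0],"rotation":[0.2,0,0],"grip":44},{"linear":[0,-0.004,0],"rotation":[0.4,0,0],"grip":44},{"linear":[0,-0.004,0],"rotation":[0.54,0,0],"grip":44},{"linear":[0,-0.004,0],"rotation":[0.54,0,0],"grip":44},{"linear":[0,-0.004,0],"rotation":[0.54,0,0],"grip":44}]'
python3 - <<'E'
from h import *
c=calibration('wrist'); p,d=capture('wrist'); np.savez('w1.npz',p=p,K=c['intrinsics'],T=c['world_from_camera'])
cv2.imwrite('pics/w1.png',p[...,::-1])
K,T=c['intrinsics'],c['world_from_camera']
for x in cnts(p,'green',500):
    P=cast(cv2.convexHull(x).reshape(-1,2),40,K,T); print(circ(P))
plan((589.5,193.8,150),(589.5,193.8,70),yaw=0)
E
```

```text
time_s: 2.43
eef_pos: [588.8, 194.5, 151.4]
ee_rot: [0.708, -0.002, 0.707, 0.001]
force: [-0.3, 0.1, 0.4]
grip_width: 0.516
(array([643.58492845, 195.21540768]), np.float64(57.559761596970176))
t 2.4833 tcp [588.9 194.4 151.3] yaw 0.2 -> 0 F [ 0.3  0.2 -0.2] g 43.7 j6 0.13
rotation [0.0073 0.0021 0.001 ]
(589.5, 193.8, 150) linear [ 0.0042 -0.002   0.0021]
(589.5, 193.8, 70) linear [ 0.2709 -0.0019  0.0018]
```

View pics/w1.png

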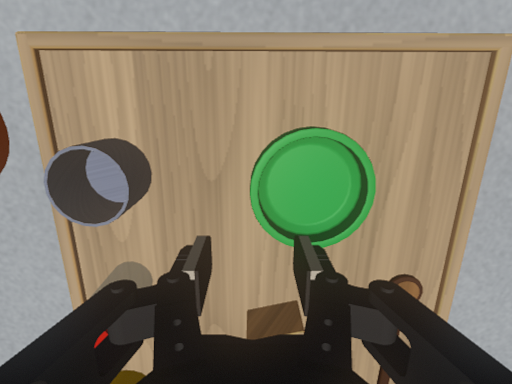

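The wrist view has the dish at about (312,186), which agrees with the top view to 1.5 mm. The near wall lies between the fingers. Descending and pinching.

```bash
python3 -m jog '[{"linear":[0.08,0,0.002],"rotation":[0,0,0],"grip":44},{"linear":[0.17,0,0.002],"rotation":[0,0,0],"grip":44},{"linear":[0.25,0,0.002],"rotation":[0,0,0],"grip":44},{"linear":[0.32,0,0.002],"rotation":[0,0,0],"grip":44},{"linear":[0.37,0,0.002],"rotation":[0,0,0],"grip":44},{"linear":[0.4,0,0.002],"rotation":[0,0,0],"grip":44},{"linear":[0.415,0,0.002],"rotation":[0,0,0],"grip":44},{"linear":[0.424,0,0.002],"rotation":[0,0,0],"grip":44},{"linear":[0.424,0,0.002],"rotation":[0,0,0],"grip":44}]'
python3 - <<'E'
from h import *
plan((589.5,193.8,24),yaw=0)
E
```

```text
time_s: 3.23
eef_pos: [589.8, 194.4, 24.4]
ee_rot: [0.708, -0.002, 0.707, 0.001]
force: [-0.9, -0.0, 0.0]
grip_width: 0.515
t 3.2333 tcp [589.8 194.4  24.4] yaw 0.2 -> 0 F [-0.9 -0.   0. ] g 44.0 j6 0.13
rotation [0.0087 0.0033 0.0009]
(589.5, 193.8, 24) linear [ 0.0014 -0.0021 -0.001 ]
```

```bash
python3 -m jog '[{"linear":[0,0,0],"rotation":[0,0,0],"grip":30},{"linear":[0,0,0],"rotation":[0,0,0],"grip":20},{"linear":[0,0,0],"rotation":[0,0,0],"grip":12},{"linear":[0,0,0],"rotation":[0,0,0],"grip":6},{"linear":[0,0,0],"rotation":[0,0,0],"grip":0},{"linear":[0,0,0],"rotation":[0,0,0],"grip":0},{"linear":[0,0,0],"rotation":[0,0,0],"grip":0},{"linear":[0,0,0],"rotation":[0,0,0],"grip":0},{"linear":[0,0,0],"rotation":[0,0,0],"grip":0},{"linear":[0,0,0],"rotation":[0,0,0],"grip":0}]' 60
python3 - <<'E'
from h import *
plan(yaw=0)
E
```

```text
time_s: 4.07
eef_pos: [590.2, 194.5, 25.3]
ee_rot: [0.708, -0.002, 0.706, 0.001]
force: [-0.5, 0.6, 5.8]
grip_width: 0.074
t 4.0667 tcp [590.2 194.5  25.3] yaw 0.2 -> 0 F [-0.5  0.6  5.8] g 6.3 j6 0.13
rotation [0.0087 0.0059 0.0004]
```

```bash
python3 -m jog '[{"linear":[-0.01,0,0],"rotation":[0,0,0],"grip":0},{"linear":[-0.03,0,0],"rotation":[0,0,0],"grip":0},{"linear":[-0.06,0,0],"rotation":[0,0,0],"grip":0},{"linear":[-0.1,0,0],"rotation":[0,0,0],"grip":0},{"linear":[-0.15,0,0],"rotation":[0,0,0],"grip":0},{"linear":[-0.2,0,0],"rotation":[0,0,0],"grip":0},{"linear":[-0.25,0,0],"rotation":[0,0,0],"grip":0},{"linear":[-0.3,0,0],"rotation":[0,0,0],"grip":0},{"linear":[-0.33,0,0],"rotation":[0,0,0],"grip":0},{"linear":[-0.34,0,0],"rotation":[0,0,0],"grip":0},{"linear":[-0.34,0,0],"rotation":[0,0,0],"grip":0}]' 
python3 - <<'E'
from h import *
plan((566,-196.6,128),yaw=0)
for n in('wrist','scene'):
    p,d=capture(n); cv2.imwrite(f'pics/{n}2.png',p[...,::-1])
    np.savez(n+'2.npz',p=p,d=d,K=calibration(n)['intrinsics'],T=calibration(n)['world_from_camera'])
E
```

```text
time_s: 4.98
eef_pos: [590.1, 194.6, 128.1]
ee_rot: [0.709, -0.002, 0.706, 0.002]
force: [-0.3, -0.2, -2.1]
grip_width: 0.077
t 4.9833 tcp [590.1 194.6 128.1] yaw 0.3 -> 0 F [-0.3 -0.2 -2.1] g 6.5 j6 0.13
rotation [0.0087 0.0086 0.0001]
(566, -196.6, 128) linear [ 2.0000e-04 -1.3036e+00 -8.6100e-02]
```

View pics/wrist2.png

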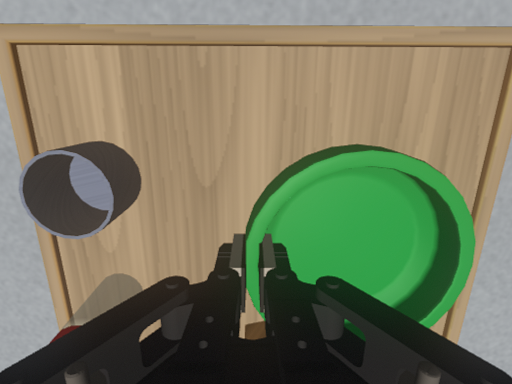

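View pics/scene2.png

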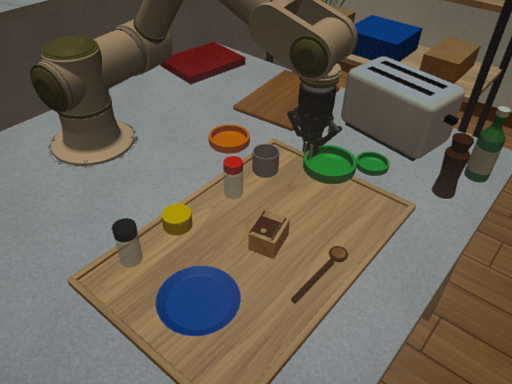

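The wrist view shows the dish held at its wall (255,260), and the scene view has it raised at (330,163). I'll check that it's level and where its centre is.

```bash
cat >> h.py <<'E'
def cloud(d,K,T):
    v,u=np.mgrid[0:d.shape[0],0:d.shape[1]]
    return (np.stack([(u-K[0,2])/K[0,0]*d,-(v-K[1,2])/K[1,1]*d,-d,np.ones_like(d)],-1)@T.T)[...,:3]
def pfit(P):
    for _ in range(4):
        A=np.c_[P[:,:2],np.ones(len(P))]; s=np.linalg.lstsq(A,P[:,2],rcond=None)[0]; e=P[:,2]-A@s
        P=P[np.abs(e)<max(2,2*np.median(abs(e)))]
    return s[:2],P.mean(0),len(P)
E
python3 - <<'E'
from h import *
for n in('wrist2','scene2'):
    f=np.load(n+'.npz');p,d,K,T=f['p'],f['d'],f['K'],f['T']
    C=cloud(d,K,T); m=np.zeros(d.shape,np.uint8)
    x=cnts(p,'green')[0]; cv2.drawContours(m,[x],-1,1,-1)
    h=cv2.cvtColor(p,cv2.COLOR_RGB2HSV); g=cv2.inRange(h,*map(np.array,R['green']))>0
    P=C[(m>0)&g&(d>0)]
    print(n,len(P),np.percentile(P[:,2],[2,10,30,50,70,90,98]).round(1))
    fl=P[np.abs(P[:,2]-np.median(P[:,2]))<8]
    print(' floor plane slopes',pfit(fl))
    q=np.percentile(P[:,2],90); top=P[P[:,2]>q-4]; print(' top ring',circ(top),pfit(top))
    print(circ(cast(cv2.convexHull(x).reshape(-1,2),np.percentile(P[:,2],93),K,T)))
E
```

```text
wrist2 28272 [116.9 117.4 118.1 119.5 136.4 142.  142.8]
 floor plane slopes (array([0.01149318, 0.00634492]), array([647.02418198, 201.19443676, 118.15142151]), 13929)
 top ring (array([642.58872039, 195.24745458]), np.float64(52.48108680785384)) (array([-0.00752316, -0.0025105 ]), array([652.61899101, 221.34157219, 141.76035021]), 6335)
(array([641.28436466, 195.62453516]), np.float64(57.702576310766034))
scene2 2155 [  1.3   4.9 114.2 117.2 128.6 139.1 140.7]
 floor plane slopes (array([-0.00233985,  0.00931228]), array([637.70960234, 205.18383807, 116.21936905]), 511)
 top ring (array([646.0145229 , 190.57361123]), np.float64(53.57453147474835)) (array([-0.00408056,  0.00390172]), array([653.31524989, 187.01632904, 139.22476328]), 336)
(array([676.53234402, 204.00630057]), np.float64(88.42940185466537))
```

```bash
python3 -m jog '[{"linear":[0,-0.02,0],"rotation":[0,0,0],"grip":0},{"linear":[0,-0.06,-0.005],"rotation":[0,0,0],"grip":0},{"linear":[0,-0.12,-0.01],"rotation":[0,0,0],"grip":0},{"linear":[0,-0.2,-0.015],"rotation":[0,0,0],"grip":0},{"linear":[0,-0.28,-0.02],"rotation":[0,0,0],"grip":0},{"linear":[0,-0.36,-0.025],"rotation":[0,0,0],"grip":0},{"linear":[0,-0.44,-0.03],"rotation":[0,0,0],"grip":0},{"linear":[0,-0.52,-0.035],"rotation":[0,0,0],"grip":0},{"linear":[0,-0.6,-0.04],"rotation":[0,0,0],"grip":0},{"linear":[0,-0.68,-0.045],"rotation":[0,0,0],"grip":0},{"linear":[0,-0.76,-0.05],"rotation":[0,0,0],"grip":0},{"linear":[0,-0.82,-0.055],"rotation":[0,0,0],"grip":0},{"linear":[0,-0.86,-0.06],"rotation":[0,0,0],"grip":0},{"linear":[0,-0.88,-0.06],"rotation":[0,0,0],"grip":0},{"linear":[0,-0.88,-0.06],"rotation":[0,0,0],"grip":0}]' 
python3 - <<'E'
from h import *
plan((566.3,-197.6,128),yaw=0)
E
```

```text
time_s: 6.33
eef_pos: [572.4, -70.7, 126.4]
ee_rot: [0.708, -0.001, 0.707, 0.001]
force: [-0.3, 0.3, -1.0]
grip_width: 0.077
t 6.3333 tcp [572.4 -70.7 126.4] yaw 0.2 -> 0 F [-0.3  0.3 -1. ] g 6.6 j6 -0.33
rotation [0.0056 0.0026 0.0007]
(566.3, -197.6, 128) linear [-0.0051 -0.4229 -0.0215]
```

```bash
python3 -m jog '[{"linear":[0,-0.02,-0.002],"rotation":[0,0,0],"grip":0},{"linear":[0,-0.06,-0.004],"rotation":[0,0,0],"grip":0},{"linear":[0,-0.12,-0.008],"rotation":[0,0,0],"grip":0},{"linear":[0,-0.2,-0.012],"rotation":[0,0,0],"grip":0},{"linear":[0,-0.28,-0.016],"rotation":[0,0,0],"grip":0},{"linear":[0,-0.34,-0.02],"rotation":[0,0,0],"grip":0},{"linear":[0,-0.39,-0.021],"rotation":[0,0,0],"grip":0},{"linear":[0,-0.415,-0.021],"rotation":[0,0,0],"grip":0},{"linear":[0,-0.423,-0.021],"rotation":[0,0,0],"grip":0},{"linear":[0,-0.423,-0.021],"rotation":[0,0,0],"grip":0},{"linear":[0,-0.423,-0.021],"rotation":[0,0,0],"grip":0}]' 
python3 - <<'E'
from h import *
plan((566.3,-197.6,33),yaw=0)
p,d=capture('top'); c=calibration('top');K,T=c['intrinsics'],c['world_from_camera']
cv2.imwrite('pics/top3.png',p[...,::-1])
for col,z in(('green',141),('blue',24)):
    for x in cnts(p,col)[:2]: print(col,circ(cast(cv2.convexHull(x).reshape(-1,2),z,K,T)))
p,d=capture('wrist'); cv2.imwrite('pics/wrist3.png',p[...,::-1])
E
```

```text
time_s: 7.25
eef_pos: [566.6, -196.8, 126.4]
ee_rot: [0.708, -0.001, 0.707, 0.001]
force: [-0.3, 0.3, -2.3]
grip_width: 0.075
t 7.25 tcp [ 566.6 -196.8  126.4] yaw 0.2 -> 0 F [-0.3  0.3 -2.3] g 6.4 j6 -0.53
rotation [0.0072 0.0024 0.    ]
(566.3, -197.6, 33) linear [ 0.3114 -0.0026 -0.0013]
green (array([624.50658545, 381.02505489]), np.float64(38.85789009698136))
green (array([ 625.34351477, -182.85007595]), np.float64(45.74392325735117))
blue (array([ 622.14528993, -173.3147517 ]), np.float64(61.01687664484529))
blue (array([ 891.09660033, -391.27931307]), np.float64(49.57282275985395))
```

View pics/wrist3.png

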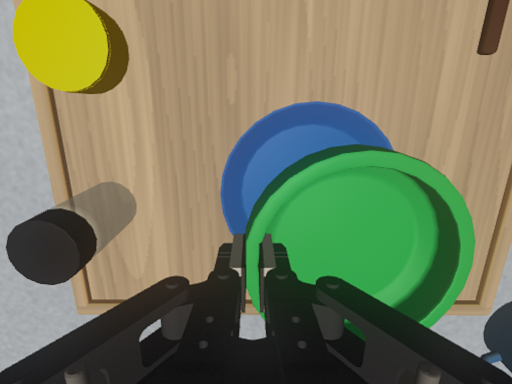

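The wrist view shows the dish at (360,245) above the plate, with the plate's far-left arc visible at (310,150). I'll fit that arc to check the plate centre.

```bash
python3 - <<'E'
from h import *
c=calibration('wrist');p,d=capture('wrist');K,T=c['intrinsics'],c['world_from_camera']
h=cv2.convexHull(cnts(p,'blue')[0]).reshape(-1,2)
x=cnts(p,'blue')[0].reshape(-1,2); 
hull=[q for q in h if True]
P=cast(np.array(hull),24,K,T)
# keep arc pixels not adjoining green: upper-left part
k=np.array([q[1]<140 or q[0]<235 for q in hull]); Q=P[k]
from scipy.optimize import least_squares
s=least_squares(lambda c:np.hypot(*(Q[:,:2]-c).T)-80,[618,-197],loss='soft_l1').x; print(s,k.sum(),circ(Q))
g=cv2.convexHull(cnts(p,'green')[0]).reshape(-1,2); print(circ(cast(g,141,K,T)))
E
```

```text
[ 618.72827692 -198.14914206] 29 (array([ 617.79175728, -196.76775981]), np.float64(78.66506039968908))
(array([ 618.18368525, -195.68905991]), np.float64(57.75182887055953))
```

```bash
python3 -m jog '[{"linear":[0.02,-0.004,0],"rotation":[0,0,0],"grip":0},{"linear":[0.06,-0.004,0],"rotation":[0,0,0],"grip":0},{"linear":[0.12,-0.004,0],"rotation":[0,0,0],"grip":0},{"linear":[0.18,-0.004,0],"rotation":[0,0,0],"grip":0},{"linear":[0.23,-0.004,0],"rotation":[0,0,0],"grip":0},{"linear":[0.265,-0.004,0],"rotation":[0,0,0],"grip":0},{"linear":[0.285,-0.004,0],"rotation":[0,0,0],"grip":0},{"linear":[0.295,-0.004,0],"rotation":[0,0,0],"grip":0},{"linear":[0.3,-0.004,0],"rotation":[0,0,0],"grip":0},{"linear":[0.305,-0.004,0],"rotation":[0,0,0],"grip":0},{"linear":[0.305,-0.004,0],"rotation":[0,0,0],"grip":0}]' 
python3 -m jog '[{"linear":[0.003,0,0],"rotation":[0,0,0],"grip":0},{"linear":[0.006,0,0],"rotation":[0,0,0],"grip":0},{"linear":[0.009,0,0],"rotation":[0,0,0],"grip":0},{"linear":[0.009,0,0],"rotation":[0,0,0],"grip":0}]' 
```

```text
time_s: 8.32
eef_pos: [567.0, -198.1, 35.4]
ee_rot: [0.708, -0.002, 0.706, 0.001]
force: [-0.4, 0.6, -2.5]
grip_width: 0.072
time_s: 8.65
eef_pos: [567.0, -198.1, 32.7]
ee_rot: [0.708, -0.002, 0.706, 0.001]
force: [-0.3, 0.5, -1.7]
grip_width: 0.074
```

```bash
python3 -m jog '[{"linear":[0.003,0,0],"rotation":[0,0,0],"grip":0},{"linear":[0.006,0,0],"rotation":[0,0,0],"grip":0},{"linear":[0.008,0,0],"rotation":[0,0,0],"grip":0},{"linear":[0.008,0,0],"rotation":[0,0,0],"grip":0}]' 
```

```text
time_s: 8.98
eef_pos: [567.0, -198.1, 30.4]
ee_rot: [0.708, -0.002, 0.706, 0.001]
force: [-0.9, 0.4, -1.0]
grip_width: 0.075
```

```bash
python3 -m jog '[{"linear":[0.003,0,0],"rotation":[0,0,0],"grip":0},{"linear":[0.005,0,0],"rotation":[0,0,0],"grip":0},{"linear":[0.007,0,0],"rotation":[0,0,0],"grip":0},{"linear":[0.007,0,0],"rotation":[0,0,0],"grip":0}]' 
```

```text
time_s: 9.32
eef_pos: [567.0, -198.2, 30.2]
ee_rot: [0.708, -0.002, 0.706, 0.001]
force: [-7.9, 3.3, 15.6]
grip_width: 0.074
```

Contact at TCP z 30.2. Releasing.

```bash
python3 -m jog '[{"linear":[-0.002,0,0],"rotation":[0,0,0],"grip":0},{"linear":[-0.002,0,0],"rotation":[0,0,0],"grip":10},{"linear":[-0.002,0,0],"rotation":[0,0,0],"grip":16},{"linear":[-0.002,0,0],"rotation":[0,0,0],"grip":26},{"linear":[-0.002,0,0],"rotation":[0,0,0],"grip":30},{"linear":[-0.002,0,0],"rotation":[0,0,0],"grip":30},{"linear":[-0.04,0,0],"rotation":[0,0,0],"grip":30},{"linear":[-0.1,0,0],"rotation":[0,0,0],"grip":30},{"linear":[-0.2,0,0],"rotation":[0,0,0],"grip":30},{"linear":[-0.3,0,0],"rotation":[0,0,0],"grip":40},{"linear":[-0.42,0,0],"rotation":[0,0,0],"grip":40},{"linear":[-0.42,0,0],"rotation":[0,0,0],"grip":40}]'
python3 - <<'E'
from h import *
c=calibration('wrist');p,d=capture('wrist');K,T=c['intrinsics'],c['world_from_camera']
cv2.imwrite('pics/wrist4.png',p[...,::-1])
print(circ(cast(cv2.convexHull(cnts(p,'green')[0]).reshape(-1,2),45,K,T)),circ(cast(cv2.convexHull(cnts(p,'blue')[0]).reshape(-1,2),24,K,T)))
plan(yaw=0)
E
```

```text
time_s: 10.32
eef_pos: [569.2, -199.3, 164.3]
ee_rot: [0.712, -0.004, 0.703, -0.001]
force: [0.7, -0.2, 1.0]
grip_width: 0.472
(array([ 619.66612838, -198.29702808]), np.float64(57.47287096315453)) (array([ 617.64480316, -196.61220314]), np.float64(78.51964708915436))
t 10.3667 tcp [ 568.2 -198.8  160.8] yaw 0.2 -> 0 F [ 0.  -0.  -1.3] g 40.1 j6 -0.54
rotation [0.0086 0.0184 0.0104]
```

View pics/wrist4.png

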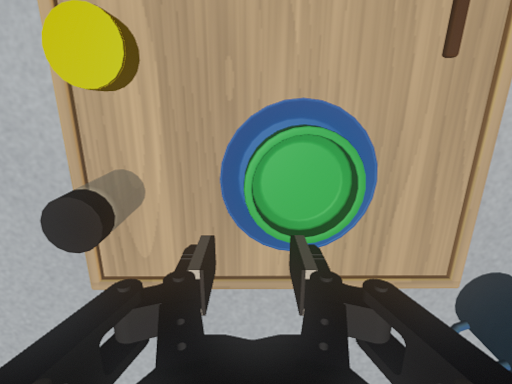

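Released. The wrist view shows the dish at (305,184) inside the plate at (299,174), about 2.5 mm off centre. Next is the beaker, with the jaws along y.

```bash
python3 -m jog '[{"linear":[0,0.06,-0.02],"rotation":[0.2,0,0],"grip":60},{"linear":[0,0.16,-0.04],"rotation":[0.4,0,0],"grip":85},{"linear":[0,0.28,-0.08],"rotation":[0.6,0,0],"grip":85},{"linear":[0,0.4,-0.11],"rotation":[0.8,0,0],"grip":85},{"linear":[0,0.52,-0.15],"rotation":[1,0,0],"grip":85},{"linear":[0,0.64,-0.18],"rotation":[1,0,0],"grip":85},{"linear":[0,0.76,-0.22],"rotation":[1,0,0],"grip":85},{"linear":[0,0.88,-0.25],"rotation":[1,0,0],"grip":85},{"linear":[0,0.95,-0.27],"rotation":[1,0,0],"grip":85},{"linear":[0,0.95,-0.27],"rotation":[1,0,0],"grip":85},{"linear":[0,0.95,-0.27],"rotation":[1,0,0],"grip":85}]'
python3 - <<'E'
from h import *
plan((455.3,205.4,160),yaw=-90)
E
```

```text
time_s: 11.28
eef_pos: [485.5, 86.6, 158.3]
ee_rot: [0.689, 0.172, 0.682, -0.174]
force: [0.4, -0.0, 1.5]
grip_width: 0.997
t 11.2833 tcp [485.5  86.6 158.3] yaw -28.3 -> -90 F [ 0.4 -0.   1.5] g 85.2 j6 0.44
rotation [ 2.1546  0.0186 -0.0097]
(455.3, 205.4, 160) linear [-0.0086  0.301  -0.2761]
```

```bash
python3 -m jog '[{"linear":[0,0.05,-0.05],"rotation":[0.25,0,0],"grip":85},{"linear":[0,0.1,-0.1],"rotation":[0.5,0,0],"grip":85},{"linear":[0,0.2,-0.18],"rotation":[0.75,0,0],"grip":85},{"linear":[0,0.28,-0.25],"rotation":[1,0,0],"grip":85},{"linear":[0,0.3,-0.276],"rotation":[1,0,0],"grip":85},{"linear":[0,0.3,-0.276],"rotation":[1,0,0],"grip":85},{"linear":[0,0.3,-0.276],"rotation":[1,0,0],"grip":85}]'
python3 -m jog '[{"linear":[0,0,0],"rotation":[0.25,0,0],"grip":85},{"linear":[0,0,0],"rotation":[0.5,0.01,0],"grip":85},{"linear":[0,0,0],"rotation":[0.75,0.01,0],"grip":85},{"linear":[0,0,0],"rotation":[1,0.01,0],"grip":85},{"linear":[0,0,0],"rotation":[1,0.01,0],"grip":85},{"linear":[0,0,0],"rotation":[1,0.01,0],"grip":85}]'
python3 - <<'E'
from h import *
plan((455.3,205.4,160),yaw=-90)
c=calibration('wrist');p,d=capture('wrist');K,T=c['intrinsics'],c['world_from_camera']
cv2.imwrite('pics/wrist5.png',p[...,::-1]); np.savez('w5.npz',p=p,d=d,K=K,T=T)
E
```

```text
time_s: 11.87
eef_pos: [455.5, 204.5, 157.2]
ee_rot: [0.625, 0.336, 0.618, -0.337]
force: [-0.5, -0.7, 0.5]
grip_width: 0.994
time_s: 12.37
eef_pos: [456.0, 203.2, 157.1]
ee_rot: [0.522, 0.481, 0.518, -0.478]
force: [-0.0, 0.0, -0.2]
grip_width: 0.996
t 12.3667 tcp [456.  203.2 157.1] yaw -85.4 -> -90 F [-0.   0.  -0.2] g 85.1 j6 1.68
rotation [ 0.162   0.003  -0.0129]
(455.3, 205.4, 160) linear [-0.0097 -0.0017 -0.0074]
```

View pics/wrist5.png

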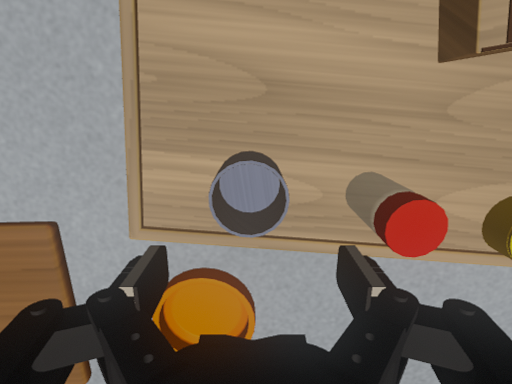

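The beaker's rim is centred at about (249,197), between the finger tips at x≈150 and 350. Refining from the depth rim.

```bash
python3 - <<'E'
from h import *
f=np.load('w5.npz');p,d,K,T=f['p'],f['d'],f['K'],f['T']
C=cloud(d,K,T); v,u=np.mgrid[0:384,0:512]
m=(C[...,2]>62)&(C[...,2]<78)&(u>190)&(u<310)&(v>140)&(v<250)&(d>0)
h=cv2.convexHull(np.argwhere(m)[:,::-1].astype(np.int32)).reshape(-1,2)
print(m.sum(),circ(cast(h,70,K,T)))
print(circ(cast([(209,199),(288,199),(249,236)],70,K,T)))
m=(C[...,2]>97)&(C[...,2]<115)&(u>360)&(u<460)&(v>180)&(v<270)
h=cv2.convexHull(np.argwhere(m)[:,::-1].astype(np.int32)).reshape(-1,2); print('red',circ(cast(h,106,K,T)),circ(cast(cv2.convexHull(cnts(p,'red')[0]).reshape(-1,2),106,K,T)))
E
```

```text
1221 (array([456.74158689, 206.22482062]), np.float64(33.91175738399147))
(array([456.27064329, 206.49426302]), np.float64(32.89267197668105))
red (array([456.73846625,  86.27703042]), np.float64(24.244705500544647)) (array([455.50195008,  84.44686287]), np.float64(22.65301639629111))
```

```bash
python3 -m jog '[{"linear":[0,0,-0.01],"rotation":[0.16,0.003,-0.013],"grip":85},{"linear":[0.08,0,-0.01],"rotation":[0.16,0.003,-0.013],"grip":85},{"linear":[0.17,0,-0.01],"rotation":[0.16,0.003,-0.013],"grip":85},{"linear":[0.25,0,-0.01],"rotation":[0.16,0.003,-0.013],"grip":85},{"linear":[0.32,0,-0.01],"rotation":[0.16,0.003,-0.013],"grip":85},{"linear":[0.37,0,-0.01],"rotation":[0.16,0.003,-0.013],"grip":85},{"linear":[0.395,0,-0.01],"rotation":[0.16,0.003,-0.013],"grip":85},{"linear":[0.405,0,-0.01],"rotation":[0.16,0.003,-0.013],"grip":85},{"linear":[0.405,0,-0.01],"rotation":[0.16,0.003,-0.013],"grip":85}]'
python3 - <<'E'
from h import *
plan((456.3,206.2,36),yaw=-90)
E
```

```text
time_s: 13.17
eef_pos: [456.6, 206.1, 35.6]
ee_rot: [0.501, 0.499, 0.501, -0.499]
force: [-0.3, 0.1, 0.9]
grip_width: 0.998
t 13.1667 tcp [456.6 206.1  35.6] yaw -89.9 -> -90 F [-0.3  0.1  0.9] g 85.2 j6 1.76
rotation [0.0052 0.     0.0006]
(456.3, 206.2, 36) linear [-0.0014 -0.001  -0.0002]
```

```bash
python3 -m jog '[{"linear":[0,0,0],"rotation":[0,0,0],"grip":76},{"linear":[0,0,0],"rotation":[0,0,0],"grip":70},{"linear":[0,0,0],"rotation":[0,0,0],"grip":64},{"linear":[0,0,0],"rotation":[0,0,0],"grip":60},{"linear":[0,0,0],"rotation":[0,0,0],"grip":60},{"linear":[0,0,0],"rotation":[0,0,0],"grip":60},{"linear":[-0.01,0,0],"rotation":[0,0,0],"grip":60},{"linear":[-0.03,0,0],"rotation":[0,0,0],"grip":60},{"linear":[-0.07,0,0],"rotation":[0,0,0],"grip":60},{"linear":[-0.12,0,0],"rotation":[0,0,0],"grip":60},{"linear":[-0.18,0,0],"rotation":[0,0,0],"grip":60},{"linear":[-0.24,0,0],"rotation":[0,0,0],"grip":60},{"linear":[-0.3,0,0],"rotation":[0,0,0],"grip":60},{"linear":[-0.35,0,0],"rotation":[0,0,0],"grip":60},{"linear":[-0.38,0,0],"rotation":[0,0,0],"grip":60},{"linear":[-0.4,0,0],"rotation":[0,0,0],"grip":60},{"linear":[-0.4,0,0],"rotation":[0,0,0],"grip":60}]' 50
python3 - <<'E'
from h import *
plan((619.2,-198,156),yaw=-90)
c=calibration('wrist');p,d=capture('wrist');K,T=c['intrinsics'],c['world_from_camera']
cv2.imwrite('pics/wrist6.png',p[...,::-1]); np.savez('w6.npz',p=p,d=d,K=K,T=T)
p,d=capture('scene');cv2.imwrite('pics/scene6.png',p[...,::-1])
E
```

```text
time_s: 14.58
eef_pos: [457.0, 206.2, 156.6]
ee_rot: [0.501, 0.5, 0.5, -0.499]
force: [0.1, 0.1, -1.2]
grip_width: 0.787
t 14.5833 tcp [457.  206.2 156.6] yaw -89.8 -> -90 F [ 0.1  0.1 -1.2] g 67.2 j6 1.76
rotation [ 0.0053 -0.0006 -0.0028]
(619.2, -198, 156) linear [0.0022 0.5372 1.3488]
```

View pics/wrist6.png

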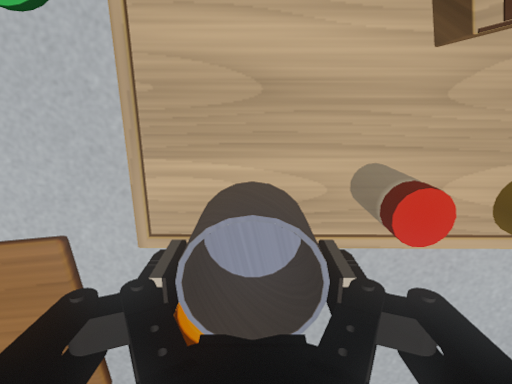

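View pics/scene6.png

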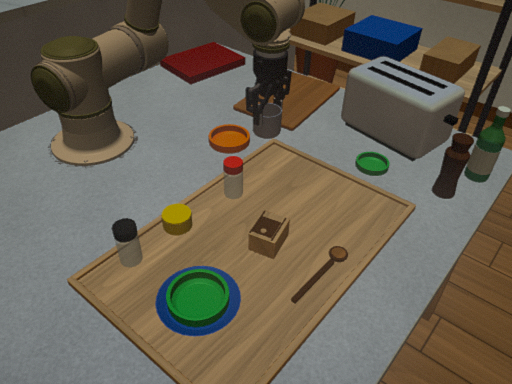

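The beaker is held upright between the pads (253,285), and the scene view shows it at (267,120). Carrying it over.

```bash
python3 - <<'E'
from h import *
f=np.load('w6.npz');K,T=f['K'],f['T']
print(circ(cast([(176.5,282),(330,282),(253,215.5)],191,K,T)))
E
python3 -m jog '[{"linear":[0,0.01,0.02],"rotation":[0,0,0],"grip":60},{"linear":[0,0.03,0.06],"rotation":[0,0,0],"grip":60},{"linear":[0,0.06,0.12],"rotation":[0,0,0],"grip":60},{"linear":[0,0.09,0.2],"rotation":[0,0,0],"grip":60},{"linear":[0,0.12,0.28],"rotation":[0,0,0],"grip":60},{"linear":[0,0.15,0.36],"rotation":[0,0,0],"grip":60},{"linear":[0,0.18,0.45],"rotation":[0,0,0],"grip":60},{"linear":[0,0.21,0.54],"rotation":[0,0,0],"grip":60},{"linear":[0,0.24,0.63],"rotation":[0,0,0],"grip":60},{"linear":[0,0.27,0.71],"rotation":[0,0,0],"grip":60},{"linear":[0,0.3,0.78],"rotation":[0,0,0],"grip":60},{"linear":[0,0.33,0.84],"rotation":[0,0,0],"grip":60},{"linear":[0,0.34,0.88],"rotation":[0,0,0],"grip":60},{"linear":[0,0.35,0.9],"rotation":[0,0,0],"grip":60},{"linear":[0,0.35,0.9],"rotation":[0,0,0],"grip":60}]' 50
python3 - <<'E'
from h import *
plan((619.2,-198,156),yaw=-90)
E
```

```text
(array([456.51785361, 206.02213714]), np.float64(33.12694927293232))
time_s: 15.93
eef_pos: [562.0, -64.5, 154.3]
ee_rot: [0.5, 0.499, 0.501, -0.5]
force: [0.4, 1.2, -1.0]
grip_width: 0.79
t 15.9333 tcp [562.  -64.5 154.3] yaw -89.9 -> -90 F [ 0.4  1.2 -1. ] g 67.5 j6 1.25
rotation [ 0.0029 -0.0001  0.0043]
(619.2, -198, 156) linear [-0.0059  0.1901  0.4452]
```

```bash
python3 -m jog '[{"linear":[0,0.01,0.02],"rotation":[0,0,0],"grip":60},{"linear":[0,0.03,0.06],"rotation":[0,0,0],"grip":60},{"linear":[0,0.05,0.12],"rotation":[0,0,0],"grip":60},{"linear":[0,0.09,0.2],"rotation":[0,0,0],"grip":60},{"linear":[0,0.12,0.28],"rotation":[0,0,0],"grip":60},{"linear":[0,0.15,0.36],"rotation":[0,0,0],"grip":60},{"linear":[0,0.18,0.42],"rotation":[0,0,0],"grip":60},{"linear":[0,0.19,0.44],"rotation":[0,0,0],"grip":60},{"linear":[0,0.191,0.446],"rotation":[0,0,0],"grip":60},{"linear":[0,0.191,0.446],"rotation":[0,0,0],"grip":60},{"linear":[0,0.191,0.446],"rotation":[0,0,0],"grip":60}]' 50
python3 - <<'E'
from h import *
plan((619.2,-198,48),yaw=-90)
c=calibration('wrist');p,d=capture('wrist');K,T=c['intrinsics'],c['world_from_camera']
cv2.imwrite('pics/wrist7.png',p[...,::-1]); np.savez('w7.npz',p=p,d=d,K=K,T=T)
E
```

```text
time_s: 16.85
eef_pos: [619.3, -197.2, 154.3]
ee_rot: [0.5, 0.499, 0.501, -0.5]
force: [0.2, -0.3, -1.6]
grip_width: 0.787
t 16.85 tcp [ 619.3 -197.2  154.3] yaw -89.9 -> -90 F [ 0.2 -0.3 -1.6] g 67.2 j6 1.08
rotation [ 0.0048 -0.0009  0.0049]
(619.2, -198, 48) linear [0.3542 0.0006 0.0028]
```

View pics/wrist7.png

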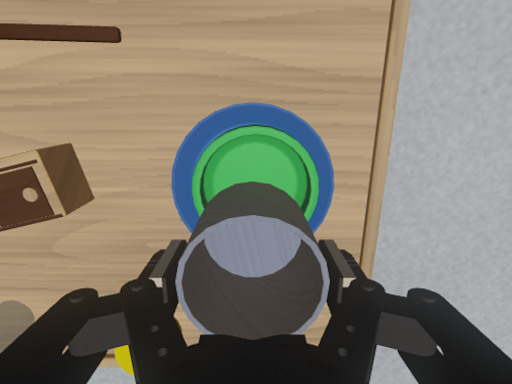

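The wrist view shows the beaker over the dish, with the dish rim's arc visible at (255,130). Fitting that arc.

```bash
python3 - <<'E'
from h import *
from scipy.optimize import least_squares
f=np.load('w7.npz');p,K,T=f['p'],f['K'],f['T']
for col,z,r in(('green',45,57.7),('blue',24,79)):
    h=cv2.convexHull(cnts(p,col)[0]).reshape(-1,2); Q=cast(h[h[:,1]<190],z,K,T)
    print(col,least_squares(lambda c:np.hypot(*(Q[:,:2]-c).T)-r,[619,-198],loss='soft_l1').x,circ(Q))
E
```

```text
green [ 620.29415718 -199.37792442] (array([ 621.37287489, -199.35561488]), np.float64(56.87558036991635))
blue [ 617.24761147 -196.76600084] (array([ 617.77845917, -196.72590502]), np.float64(78.57287444943044))
```

```bash
python3 -m jog '[{"linear":[0.02,0.002,0.004],"rotation":[0,0,0],"grip":60},{"linear":[0.06,0.002,0.004],"rotation":[0,0,0],"grip":60},{"linear":[0.12,0.002,0.004],"rotation":[0,0,0],"grip":60},{"linear":[0.18,0.002,0.004],"rotation":[0,0,0],"grip":60},{"linear":[0.24,0.002,0.004],"rotation":[0,0,0],"grip":60},{"linear":[0.29,0.002,0.004],"rotation":[0,0,0],"grip":60},{"linear":[0.32,0.002,0.004],"rotation":[0,0,0],"grip":60},{"linear":[0.335,0.002,0.004],"rotation":[0,0,0],"grip":60},{"linear":[0.34,0.002,0.004],"rotation":[0,0,0],"grip":60},{"linear":[0.34,0.002,0.004],"rotation":[0,0,0],"grip":60}]'
python3 -m jog '[{"linear":[0.004,0,0],"rotation":[0,0,0],"grip":60},{"linear":[0.008,0,0],"rotation":[0,0,0],"grip":60},{"linear":[0.011,0,0],"rotation":[0,0,0],"grip":60},{"linear":[0.011,0,0],"rotation":[0,0,0],"grip":60}]'
```

```text
time_s: 17.73
eef_pos: [619.8, -198.2, 52.5]
ee_rot: [0.5, 0.499, 0.501, -0.5]
force: [0.5, 0.1, -1.2]
grip_width: 0.789
time_s: 18.07
eef_pos: [619.9, -198.3, 49.4]
ee_rot: [0.5, 0.499, 0.501, -0.5]
force: [0.0, -0.4, -1.2]
grip_width: 0.788
```

```bash
python3 -m jog '[{"linear":[0.003,0,0],"rotation":[0,0,0],"grip":60},{"linear":[0.006,0,0],"rotation":[0,0,0],"grip":60},{"linear":[0.009,0,0],"rotation":[0,0,0],"grip":60},{"linear":[0.011,0,0],"rotation":[0,0,0],"grip":60},{"linear":[0.011,0,0],"rotation":[0,0,0],"grip":60}]'
```

```text
time_s: 18.48
eef_pos: [620.0, -198.4, 48.2]
ee_rot: [0.501, 0.499, 0.501, -0.5]
force: [-7.0, 2.5, 13.8]
grip_width: 0.788
```

```bash
python3 -m jog '[{"linear":[0,0,0],"rotation":[0,0,0],"grip":66},{"linear":[0,0,0],"rotation":[0,0,0],"grip":72},{"linear":[0,0,0],"rotation":[0,0,0],"grip":78},{"linear":[0,0,0],"rotation":[0,0,0],"grip":84},{"linear":[0,0,0],"rotation":[0,0,0],"grip":85},{"linear":[0,0,0],"rotation":[0,0,0],"grip":85},{"linear":[-0.03,0,0],"rotation":[0,0,0],"grip":85},{"linear":[-0.1,0,0],"rotation":[0,0,0],"grip":85},{"linear":[-0.2,0,0],"rotation":[0,0,0],"grip":85},{"linear":[-0.3,0,0],"rotation":[0,0,0],"grip":85},{"linear":[-0.4,0,0],"rotation":[0,0,0],"grip":85},{"linear":[-0.46,0,0],"rotation":[0,0,0],"grip":85},{"linear":[-0.46,0,0],"rotation":[0,0,0],"grip":85},{"linear":[-0.46,0,0],"rotation":[0,0,0],"grip":85}]'
python3 - <<'E'
from h import *
plan((455,84,185),yaw=-90)
c=calibration('wrist');p,d=capture('wrist');K,T=c['intrinsics'],c['world_from_camera']
cv2.imwrite('pics/wrist8.png',p[...,::-1]); np.savez('w8.npz',p=p,d=d,K=K,T=T)
print(circ(cast(cv2.convexHull(cnts(p,'green')[0]).reshape(-1,2),45,K,T)),circ(cast(cv2.convexHull(cnts(p,'blue')[0]).reshape(-1,2),24,K,T)))
C=cloud(d,K,T); v,u=np.mgrid[0:384,0:512]
m=(C[...,2]>72)&(C[...,2]<90)&(np.hypot(C[...,0]-619,C[...,1]+198)<45)&(d>0)
h=cv2.convexHull(np.argwhere(m)[:,::-1].astype(np.int32)).reshape(-1,2)
print('beaker',m.sum(),circ(cast(h,81,K,T)),C[m][:,2].mean())
E
```

```text
time_s: 19.65
eef_pos: [620.4, -198.4, 187.3]
ee_rot: [0.501, 0.499, 0.5, -0.499]
force: [0.1, 0.0, -0.6]
grip_width: 0.999
t 19.65 tcp [ 620.4 -198.4  187.3] yaw -89.8 -> -90 F [ 0.1  0.  -0.6] g 85.3 j6 1.08
rotation [ 0.006   0.0031 -0.0015]
(455, 84, 185) linear [ 0.0059 -0.5484 -0.9428]
(array([ 620.68590361, -199.23865873]), np.float64(57.212392349433514)) (array([ 617.63009968, -196.77865262]), np.float64(78.48215221354424))
beaker 1093 (array([ 619.88308684, -198.55072111]), np.float64(33.896406410071116)) 79.36272196766865
```

View pics/wrist8.png

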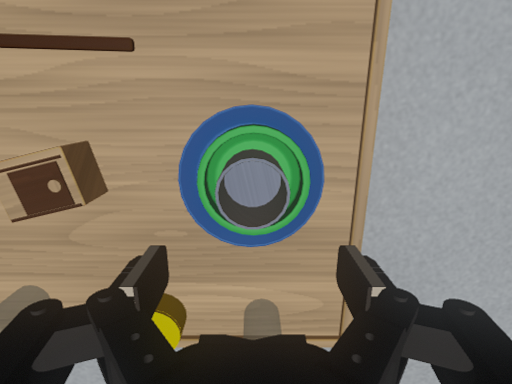

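The beaker stands upright at (252,190) in the dish (254,180), centred within about 1 mm, and the dish is about 4 mm from the plate's centre. Now the red-capped jar; the black-capped one is the decoy.

```bash
python3 -m jog '[{"linear":[0,-0.04,-0.07],"rotation":[0,0,0],"grip":85},{"linear":[0,-0.1,-0.17],"rotation":[0,0,0],"grip":85},{"linear":[0,-0.16,-0.28],"rotation":[0,0,0],"grip":85},{"linear":[0,-0.23,-0.39],"rotation":[0,0,0],"grip":85},{"linear":[0,-0.29,-0.5],"rotation":[0,0,0],"grip":85},{"linear":[0,-0.36,-0.61],"rotation":[0,0,0],"grip":85},{"linear":[0,-0.42,-0.72],"rotation":[0,0,0],"grip":85},{"linear":[0,-0.48,-0.83],"rotation":[0,0,0],"grip":80},{"linear":[0,-0.53,-0.91],"rotation":[0,0,0],"grip":75},{"linear":[0,-0.548,-0.943],"rotation":[0,0,0],"grip":70},{"linear":[0,-0.548,-0.943],"rotation":[0,0,0],"grip":70},{"linear":[0,-0.548,-0.943],"rotation":[0,0,0],"grip":70}]'
python3 - <<'E'
from h import *
plan((455,84,72),yaw=-90)
c=calibration('wrist');p,d=capture('wrist');K,T=c['intrinsics'],c['world_from_camera']
cv2.imwrite('pics/wrist9.png',p[...,::-1])
print(circ(cast(cv2.convexHull(cnts(p,'red')[0]).reshape(-1,2),106,K,T)))
E
```

```text
time_s: 20.7
eef_pos: [454.9, 83.9, 185.5]
ee_rot: [0.5, 0.498, 0.501, -0.5]
force: [0.9, -0.3, 0.6]
grip_width: 0.82
t 20.7 tcp [454.9  83.9 185.5] yaw -89.8 -> -90 F [ 0.9 -0.3  0.6] g 70.0 j6 1.5
rotation [0.007  0.001  0.0046]
(455, 84, 72) linear [ 0.3785  0.0013 -0.0004]
(array([455.64113786,  84.05651535]), np.float64(22.598962781853263))
```

View pics/wrist9.png

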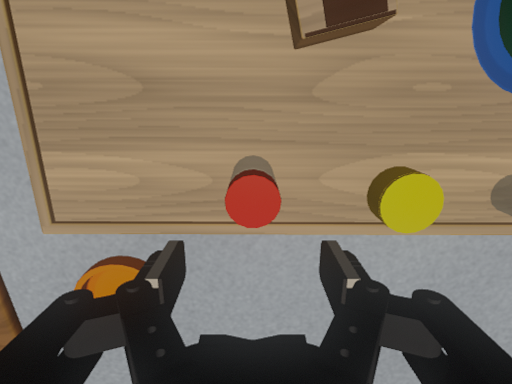

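The red-capped jar is at (253,199), midway between the fingers, measured at (455.6, 84.1). Descend and grip the cap.

```bash
python3 -m jog '[{"linear":[0.08,0.002,0],"rotation":[0,0,0],"grip":70},{"linear":[0.17,0.002,0],"rotation":[0,0,0],"grip":70},{"linear":[0.25,0.002,0],"rotation":[0,0,0],"grip":70},{"linear":[0.32,0.002,0],"rotation":[0,0,0],"grip":70},{"linear":[0.36,0.002,0],"rotation":[0,0,0],"grip":70},{"linear":[0.378,0.002,0],"rotation":[0,0,0],"grip":70},{"linear":[0.378,0.002,0],"rotation":[0,0,0],"grip":70},{"linear":[0.378,0.002,0],"rotation":[0,0,0],"grip":62},{"linear":[0.378,0.002,0],"rotation":[0,0,0],"grip":54},{"linear":[0.378,0.002,0],"rotation":[0,0,0],"grip":48},{"linear":[0.378,0.002,0],"rotation":[0,0,0],"grip":42},{"linear":[0.378,0.002,0],"rotation":[0,0,0],"grip":38},{"linear":[0.378,0.002,0],"rotation":[0,0,0],"grip":38},{"linear":[0.378,0.002,0],"rotation":[0,0,0],"grip":38},{"linear":[0.378,0.002,0],"rotation":[0,0,0],"grip":38}]' 50
```

```text
time_s: 22.0
eef_pos: [456.2, 83.3, 73.2]
ee_rot: [0.501, 0.499, 0.5, -0.5]
force: [-1.1, 0.2, 5.8]
grip_width: 0.525
```

```bash
python3 -m jog '[{"linear":[-0.01,0,0],"rotation":[0,0,0],"grip":38},{"linear":[-0.03,0,0],"rotation":[0,0,0],"grip":38},{"linear":[-0.07,0,0],"rotation":[0,0,0],"grip":38},{"linear":[-0.12,0,0],"rotation":[0,0,0],"grip":38},{"linear":[-0.18,0,0],"rotation":[0,0,0],"grip":38},{"linear":[-0.25,0,0],"rotation":[0,0,0],"grip":38},{"linear":[-0.32,0,0],"rotation":[0,0,0],"grip":38},{"linear":[-0.37,0,0],"rotation":[0,0,0],"grip":38},{"linear":[-0.41,0,0],"rotation":[0,0,0],"grip":38},{"linear":[-0.43,0,0],"rotation":[0,0,0],"grip":38},{"linear":[-0.43,0,0],"rotation":[0,0,0],"grip":38},{"linear":[-0.43,0,0],"rotation":[0,0,0],"grip":38}]' 50
python3 - <<'E'
from h import *
plan((619.9,-198.5,200),yaw=-90)
c=calibration('wrist');p,d=capture('wrist');K,T=c['intrinsics'],c['world_from_camera']
cv2.imwrite('pics/wrist10.png',p[...,::-1]); np.savez('w10.npz',p=p,d=d,K=K,T=T)
p,d=capture('scene');cv2.imwrite('pics/scene10.png',p[...,::-1])
E
```

```text
time_s: 23.0
eef_pos: [456.0, 83.4, 201.9]
ee_rot: [0.501, 0.499, 0.501, -0.5]
force: [0.0, -0.7, -2.1]
grip_width: 0.523
t 23.0 tcp [456.   83.4 201.9] yaw -89.8 -> -90 F [ 0.  -0.7 -2.1] g 44.7 j6 1.5
rotation [0.0053 0.0018 0.0009]
(619.9, -198.5, 200) linear [0.0068 0.5439 0.9411]
```

View pics/wrist10.png

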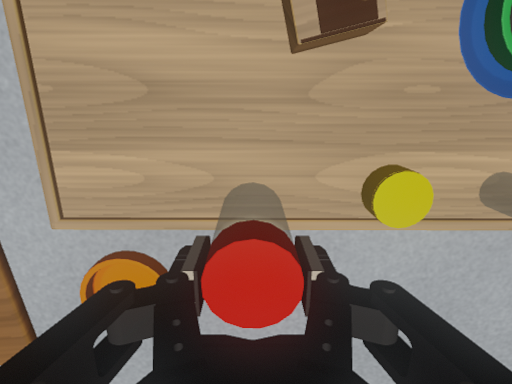

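View pics/scene10.png

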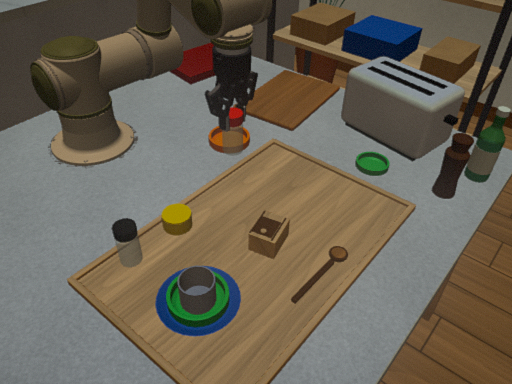

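The jar is gripped by its cap at (253,280), with the scene showing it aloft at (232,130). Checking its tilt and offset, then carrying.

```bash
python3 - <<'E'
from h import *
f=np.load('w10.npz');p,d,K,T=f['p'],f['d'],f['K'],f['T']
C=cloud(d,K,T); x=cnts(p,'red')[0]; m=np.zeros(d.shape,np.uint8); cv2.drawContours(m,[x],-1,1,-1)
P=C[(m>0)&(d>0)]; q=np.median(P[:,2]); print(q,pfit(P[abs(P[:,2]-q)<3]), circ(cast(cv2.convexHull(x).reshape(-1,2),234.7,K,T)))
E
python3 -m jog '[{"linear":[0,0.01,0.02],"rotation":[0,0,0],"grip":38},{"linear":[0,0.04,0.07],"rotation":[0,0,0],"grip":38},{"linear":[0,0.08,0.14],"rotation":[0,0,0],"grip":38},{"linear":[0,0.13,0.22],"rotation":[0,0,0],"grip":38},{"linear":[0,0.18,0.31],"rotation":[0,0,0],"grip":38},{"linear":[0,0.23,0.4],"rotation":[0,0,0],"grip":38},{"linear":[0,0.28,0.49],"rotation":[0,0,0],"grip":38},{"linear":[0,0.33,0.58],"rotation":[0,0,0],"grip":38},{"linear":[0,0.39,0.67],"rotation":[0,0,0],"grip":38},{"linear":[0,0.44,0.76],"rotation":[0,0,0],"grip":38},{"linear":[0,0.48,0.83],"rotation":[0,0,0],"grip":38},{"linear":[0,0.51,0.89],"rotation":[0,0,0],"grip":38},{"linear":[0,0.535,0.925],"rotation":[0,0,0],"grip":38},{"linear":[0,0.544,0.941],"rotation":[0,0,0],"grip":38},{"linear":[0,0.544,0.941],"rotation":[0,0,0],"grip":38},{"linear":[0,0.544,0.941],"rotation":[0,0,0],"grip":38}]' 50
python3 - <<'E'
from h import *
plan((619.9,-198.5,90),yaw=-90)
c=calibration('wrist');p,d=capture('wrist');K,T=c['intrinsics'],c['world_from_camera']
cv2.imwrite('pics/wrist11.png',p[...,::-1]); np.savez('w11.npz',p=p,d=d,K=K,T=T)
x=cnts(p,'red')[0];print(circ(cast(cv2.convexHull(x).reshape(-1,2),234,K,T)))
E
```

```text
234.84544436784776 (array([-0.00247953,  0.00369585]), array([456.79446823,  83.68672215, 234.92101079]), 7324) (array([458.90453799,  83.58337681]), np.float64(24.682592759389323))
time_s: 24.43
eef_pos: [619.4, -198.2, 200.7]
ee_rot: [0.5, 0.499, 0.501, -0.5]
force: [0.5, -0.2, -1.6]
grip_width: 0.527
t 24.4333 tcp [ 619.4 -198.2  200.7] yaw -89.8 -> -90 F [ 0.5 -0.2 -1.6] g 45.0 j6 1.08
rotation [0.0054 0.0002 0.0053]
(619.9, -198.5, 90) linear [0.3691 0.0026 0.0011]
(array([ 622.99255257, -197.80921047]), np.float64(24.482924592362682))
```

View pics/wrist11.png

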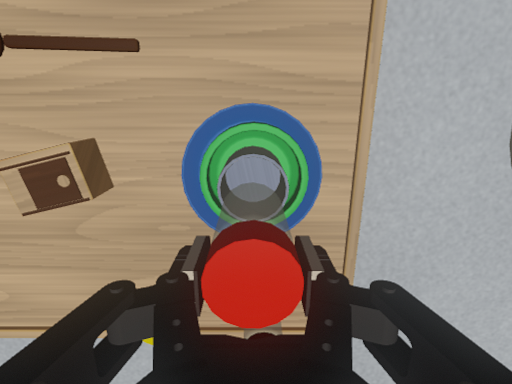

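Jar level and centred over the beaker (252,188). Lowering it.

```bash
python3 -m jog '[{"linear":[0.02,0,0.001],"rotation":[0,0,0],"grip":38},{"linear":[0.05,0,0.001],"rotation":[0,0,0],"grip":38},{"linear":[0.1,0,0.001],"rotation":[0,0,0],"grip":38},{"linear":[0.14,0,0.001],"rotation":[0,0,0],"grip":38},{"linear":[0.17,0,0.001],"rotation":[0,0,0],"grip":38},{"linear":[0.19,0,0.001],"rotation":[0,0,0],"grip":38},{"linear":[0.21,0,0.001],"rotation":[0,0,0],"grip":38},{"linear":[0.21,0,0.001],"rotation":[0,0,0],"grip":38}]'
python3 -m jog '[{"linear":[0.02,0,0],"rotation":[0,0,0],"grip":38},{"linear":[0.05,0,0],"rotation":[0,0,0],"grip":38},{"linear":[0.08,0,0],"rotation":[0,0,0],"grip":38},{"linear":[0.11,0,0],"rotation":[0,0,0],"grip":38},{"linear":[0.13,0,0],"rotation":[0,0,0],"grip":38},{"linear":[0.143,0,0],"rotation":[0,0,0],"grip":38},{"linear":[0.148,0,0],"rotation":[0,0,0],"grip":38},{"linear":[0.148,0,0],"rotation":[0,0,0],"grip":38}]'
```

```text
time_s: 25.15
eef_pos: [618.9, -197.8, 136.9]
ee_rot: [0.5, 0.498, 0.502, -0.5]
force: [0.3, 0.3, -2.2]
grip_width: 0.523
time_s: 25.82
eef_pos: [618.7, -197.8, 92.2]
ee_rot: [0.5, 0.498, 0.502, -0.5]
force: [0.7, 0.1, -1.9]
grip_width: 0.521
```

```bash
python3 -m jog '[{"linear":[0.004,0.002,0.002],"rotation":[0,0,0],"grip":38},{"linear":[0.007,0.002,0.002],"rotation":[0,0,0],"grip":38},{"linear":[0.01,0.002,0.002],"rotation":[0,0,0],"grip":38},{"linear":[0.012,0.002,0.002],"rotation":[0,0,0],"grip":38},{"linear":[0.012,0.002,0.002],"rotation":[0,0,0],"grip":38}]'
```

```text
time_s: 26.23
eef_pos: [619.3, -198.4, 88.6]
ee_rot: [0.5, 0.498, 0.502, -0.5]
force: [0.7, 0.1, -1.4]
grip_width: 0.527
```

```bash
python3 -m jog '[{"linear":[0.002,0,0],"rotation":[0,0,0],"grip":38},{"linear":[0.004,0,0],"rotation":[0,0,0],"grip":38},{"linear":[0.006,0,0],"rotation":[0,0,0],"grip":38},{"linear":[0.006,0,0],"rotation":[0,0,0],"grip":38}]'
```

```text
time_s: 26.57
eef_pos: [619.6, -198.4, 88.3]
ee_rot: [0.5, 0.498, 0.501, -0.5]
force: [-1.3, 1.9, 7.6]
grip_width: 0.524
```

```bash
python3 -m jog '[{"linear":[0,0,0],"rotation":[0,0,0],"grip":44},{"linear":[0,0,0],"rotation":[0,0,0],"grip":50},{"linear":[0,0,0],"rotation":[0,0,0],"grip":58},{"linear":[0,0,0],"rotation":[0,0,0],"grip":66},{"linear":[0,0,0],"rotation":[0,0,0],"grip":70},{"linear":[0,0,0],"rotation":[0,0,0],"grip":70},{"linear":[-0.03,0,0],"rotation":[0,0,0],"grip":70},{"linear":[-0.1,0,0],"rotation":[0,0,0],"grip":70},{"linear":[-0.2,0,0],"rotation":[0,0,0],"grip":75},{"linear":[-0.3,0,0],"rotation":[0,0,0],"grip":85},{"linear":[-0.38,0,0],"rotation":[0,0,0],"grip":85},{"linear":[-0.4,0,0],"rotation":[0,0,0],"grip":85},{"linear":[-0.4,0,0],"rotation":[0,0,0],"grip":85}]'
python3 - <<'E'
from h import *
plan((433.3,-79,190),yaw=-90)
c=calibration('wrist');p,d=capture('wrist');K,T=c['intrinsics'],c['world_from_camera']
cv2.imwrite('pics/wrist12.png',p[...,::-1]); np.savez('w12.npz',p=p,d=d,K=K,T=T)
C=cloud(d,K,T); x=cnts(p,'red')[0]; m=np.zeros(d.shape,np.uint8); cv2.drawContours(m,[x],-1,1,-1)
P=C[(m>0)&(d>0)]; q=np.median(P[:,2]); print(q,pfit(P[abs(P[:,2]-q)<3]), circ(cast(cv2.convexHull(x).reshape(-1,2),121,K,T)))
print(circ(cast(cv2.convexHull(cnts(p,'green')[0]).reshape(-1,2),45,K,T)))
E
```

```text
time_s: 27.65
eef_pos: [620.6, -198.7, 210.8]
ee_rot: [0.502, 0.499, 0.5, -0.499]
force: [0.3, 0.5, 0.1]
grip_width: 0.995
t 27.65 tcp [ 620.6 -198.7  210.8] yaw -89.8 -> -90 F [0.3 0.5 0.1] g 85.0 j6 1.08
rotation [ 0.0069  0.0041 -0.0024]
(433.3, -79, 190) linear [ 0.0678 -0.6229 -0.4013]
121.23934070653819 (array([0.00086628, 0.00046227]), array([ 619.9964401 , -197.80793336,  121.23064871]), 2119) (array([ 619.49103234, -197.5990515 ]), np.float64(22.67866501540618))
(array([ 620.66526207, -199.24621294]), np.float64(57.24055874891467))
```

View pics/wrist12.png

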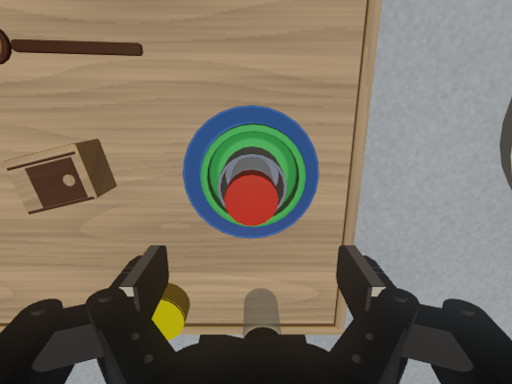

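The jar is upright in the beaker: cap at (252,200), top at z≈121, level and within 1 mm of the beaker's centre. Now the cup.

```bash
python3 -m jog '[{"linear":[0,-0.06,-0.04],"rotation":[0,0,0],"grip":85},{"linear":[0.01,-0.16,-0.1],"rotation":[0,0,0],"grip":85},{"linear":[0.02,-0.26,-0.17],"rotation":[0,0,0],"grip":85},{"linear":[0.03,-0.36,-0.23],"rotation":[0,0,0],"grip":85},{"linear":[0.04,-0.46,-0.3],"rotation":[0,0,0],"grip":85},{"linear":[0.06,-0.55,-0.355],"rotation":[0,0,0],"grip":85},{"linear":[0.067,-0.61,-0.39],"rotation":[0,0,0],"grip":85},{"linear":[0.067,-0.623,-0.401],"rotation":[0,0,0],"grip":85},{"linear":[0.067,-0.623,-0.401],"rotation":[0,0,0],"grip":85},{"linear":[0.067,-0.623,-0.401],"rotation":[0,0,0],"grip":85}]'
python3 - <<'E'
from h import *
plan((433.3,-79,24),yaw=-90)
c=calibration('wrist');p,d=capture('wrist');K,T=c['intrinsics'],c['world_from_camera']
cv2.imwrite('pics/wrist13.png',p[...,::-1])
C=cloud(d,K,T); x=cnts(p,'yellow')[0]; m=np.zeros(d.shape,np.uint8); cv2.drawContours(m,[x],-1,1,-1)
mm=((m>0)&(abs(C[...,2]-46)<4)).astype(np.uint8); y=cv2.convexHull(np.argwhere(mm)[:,::-1].astype(np.int32)).reshape(-1,2)
print(circ(cast(y,46,K,T)),C[mm>0].mean(0),circ(cast(cv2.convexHull(x).reshape(-1,2),46,K,T)))
E
```

```text
time_s: 28.53
eef_pos: [433.2, -79.2, 188.5]
ee_rot: [0.5, 0.499, 0.501, -0.5]
force: [-0.3, -0.3, 1.0]
grip_width: 0.992
t 28.5333 tcp [433.2 -79.2 188.5] yaw -89.8 -> -90 F [-0.3 -0.3  1. ] g 84.8 j6 1.12
rotation [0.0067 0.0008 0.004 ]
(433.3, -79, 24) linear [ 0.5485  0.0014 -0.0007]
(array([434.07553918, -79.77180145]), np.float64(32.4091144278219)) [434.94294681 -79.73374012  46.18745308] (array([433.89494286, -79.48611686]), np.float64(32.712567387788084))
```

View pics/wrist13.png

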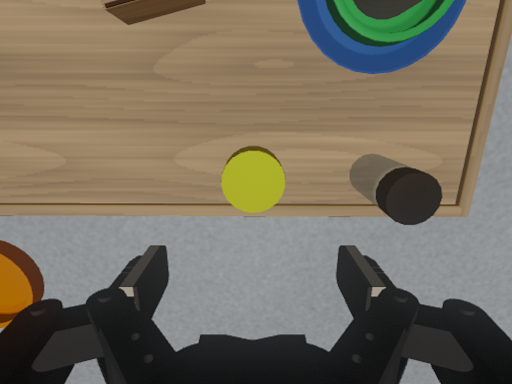

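The cup is at (253,182) between the fingers, and the black jar at (408,195) is clear. Descend and grip.

```bash
python3 -m jog '[{"linear":[0.1,0.003,0.001],"rotation":[0,0,0],"grip":85},{"linear":[0.2,0.003,0.001],"rotation":[0,0,0],"grip":85},{"linear":[0.3,0.003,0.001],"rotation":[0,0,0],"grip":85},{"linear":[0.4,0.003,0.001],"rotation":[0,0,0],"grip":85},{"linear":[0.48,0.003,0.001],"rotation":[0,0,0],"grip":85},{"linear":[0.54,0.003,0.001],"rotation":[0,0,0],"grip":85},{"linear":[0.562,0.003,0.001],"rotation":[0,0,0],"grip":85},{"linear":[0.57,0.003,0.001],"rotation":[0,0,0],"grip":85},{"linear":[0.57,0.003,0.001],"rotation":[0,0,0],"grip":85},{"linear":[0.57,0.003,0.001],"rotation":[0,0,0],"grip":78},{"linear":[0.57,0.003,0.001],"rotation":[0,0,0],"grip":72},{"linear":[0.57,0.003,0.001],"rotation":[0,0,0],"grip":66},{"linear":[0.57,0.003,0.001],"rotation":[0,0,0],"grip":60},{"linear":[0.57,0.003,0.001],"rotation":[0,0,0],"grip":58},{"linear":[0.57,0.003,0.001],"rotation":[0,0,0],"grip":58},{"linear":[0.57,0.003,0.001],"rotation":[0,0,0],"grip":58}]' 30
```

```text
time_s: 29.92
eef_pos: [434.6, -80.0, 18.8]
ee_rot: [0.501, 0.499, 0.501, -0.499]
force: [-1.7, 0.6, 8.9]
grip_width: 0.757
```

```bash
python3 -m jog '[{"linear":[-0.01,0,0],"rotation":[0,0,0],"grip":58},{"linear":[-0.03,0,0],"rotation":[0,0,0],"grip":58},{"linear":[-0.07,0,0],"rotation":[0,0,0],"grip":58},{"linear":[-0.13,0,0],"rotation":[0,0,0],"grip":58},{"linear":[-0.2,0,0],"rotation":[0,0,0],"grip":58},{"linear":[-0.28,0,0],"rotation":[0,0,0],"grip":58},{"linear":[-0.36,0,0],"rotation":[0,0,0],"grip":58},{"linear":[-0.43,0,0],"rotation":[0,0,0],"grip":58},{"linear":[-0.48,0,0],"rotation":[0,0,0],"grip":58},{"linear":[-0.5,0,0],"rotation":[0,0,0],"grip":58},{"linear":[-0.5,0,0],"rotation":[0,0,0],"grip":58},{"linear":[-0.5,0,0],"rotation":[0,0,0],"grip":58}]'
python3 - <<'E'
from h import *
plan((619.6,-197.8,168),yaw=-90)
c=calibration('wrist');p,d=capture('wrist');K,T=c['intrinsics'],c['world_from_camera']
cv2.imwrite('pics/wrist14.png',p[...,::-1])
C=cloud(d,K,T); x=cnts(p,'yellow')[0]; m=np.zeros(d.shape,np.uint8); cv2.drawContours(m,[x],-1,1,-1)
P=C[(m>0)&(d>0)]; q=np.median(P[:,2]); print(q,pfit(P[abs(P[:,2]-q)<3]), circ(cast(cv2.convexHull(x).reshape(-1,2),q,K,T)))
p,d=capture('scene');cv2.imwrite('pics/scene14.png',p[...,::-1])
E
```

```text
time_s: 30.92
eef_pos: [434.3, -79.6, 168.3]
ee_rot: [0.501, 0.499, 0.501, -0.5]
force: [-0.1, 1.0, -1.4]
grip_width: 0.76
t 30.9167 tcp [434.3 -79.6 168.3] yaw -89.8 -> -90 F [-0.1  1.  -1.4] g 64.9 j6 1.12
rotation [0.0072 0.0024 0.0012]
(619.6, -197.8, 168) linear [0.0012 0.6161 0.3961]
195.69033870670617 (array([-0.00037872,  0.00083699]), array([435.52967855, -79.36061617, 195.69853338]), 13899) (array([434.16252867, -79.3184988 ]), np.float64(32.770559254278844))
```

View pics/wrist14.png

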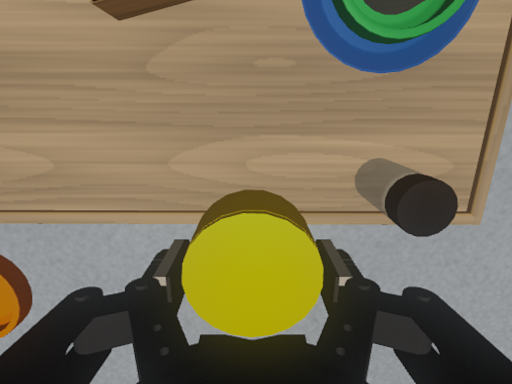

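View pics/scene14.png

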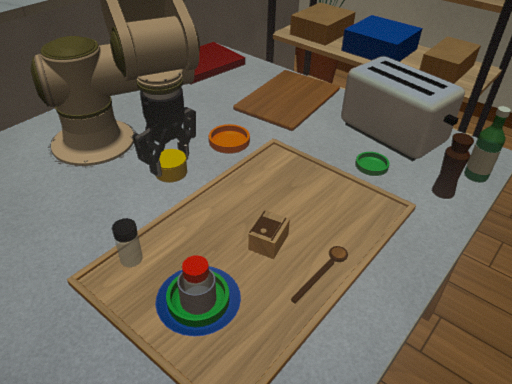

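The cup is held level (252,270), its base at z≈160, above the jar's top at 121. Carrying it over.

```bash
python3 -m jog '[{"linear":[0,0.02,0.01],"rotation":[0,0,0],"grip":58},{"linear":[0,0.06,0.04],"rotation":[0,0,0],"grip":58},{"linear":[0,0.12,0.08],"rotation":[0,0,0],"grip":58},{"linear":[0,0.19,0.12],"rotation":[0,0,0],"grip":58},{"linear":[0,0.26,0.17],"rotation":[0,0,0],"grip":58},{"linear":[0,0.34,0.22],"rotation":[0,0,0],"grip":58},{"linear":[0,0.42,0.27],"rotation":[0,0,0],"grip":58},{"linear":[0,0.5,0.32],"rotation":[0,0,0],"grip":58},{"linear":[0,0.56,0.36],"rotation":[0,0,0],"grip":58},{"linear":[0,0.6,0.385],"rotation":[0,0,0],"grip":58},{"linear":[0,0.615,0.396],"rotation":[0,0,0],"grip":58},{"linear":[0,0.615,0.396],"rotation":[0,0,0],"grip":58},{"linear":[0,0.615,0.396],"rotation":[0,0,0],"grip":58}]'
python3 - <<'E'
from h import *
plan((619.4,-198,98),yaw=-90)
c=calibration('wrist');p,d=capture('wrist');K,T=c['intrinsics'],c['world_from_camera']
cv2.imwrite('pics/wrist15.png',p[...,::-1])
x=cnts(p,'yellow')[0];print(circ(cast(cv2.convexHull(x).reshape(-1,2),195,K,T)))
E
```

```text
time_s: 32.1
eef_pos: [618.6, -197.4, 166.7]
ee_rot: [0.5, 0.498, 0.502, -0.5]
force: [0.3, 0.1, -1.0]
grip_width: 0.758
t 32.1 tcp [ 618.6 -197.4  166.7] yaw -89.8 -> -90 F [ 0.3  0.1 -1. ] g 64.7 j6 1.08
rotation [ 0.0072 -0.0003  0.0064]
(619.4, -198, 98) linear [0.229  0.0032 0.002 ]
(array([ 619.56199972, -197.2516451 ]), np.float64(32.93878759990427))
```

View pics/wrist15.png

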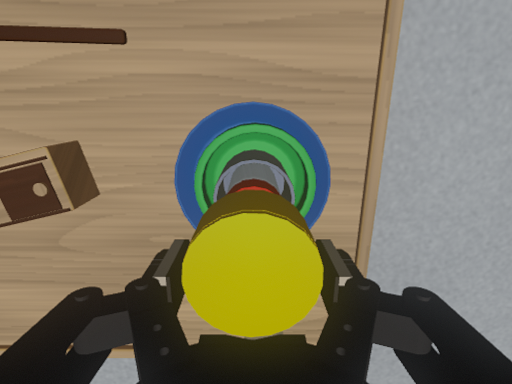

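Aligned within about 1 mm. Lowering in stages.

```bash
python3 -m jog '[{"linear":[0.02,0.002,0.001],"rotation":[0,0,0],"grip":58},{"linear":[0.05,0.002,0.001],"rotation":[0,0,0],"grip":58},{"linear":[0.08,0.002,0.001],"rotation":[0,0,0],"grip":58},{"linear":[0.1,0.002,0.001],"rotation":[0,0,0],"grip":58},{"linear":[0.12,0.002,0.001],"rotation":[0,0,0],"grip":58},{"linear":[0.135,0.002,0.001],"rotation":[0,0,0],"grip":58},{"linear":[0.14,0.002,0.001],"rotation":[0,0,0],"grip":58},{"linear":[0.14,0.002,0.001],"rotation":[0,0,0],"grip":58}]'
python3 -m jog '[{"linear":[0.01,0,0],"rotation":[0,0,0],"grip":58},{"linear":[0.025,0,0],"rotation":[0,0,0],"grip":58},{"linear":[0.04,0,0],"rotation":[0,0,0],"grip":58},{"linear":[0.055,0,0],"rotation":[0,0,0],"grip":58},{"linear":[0.065,0,0],"rotation":[0,0,0],"grip":58},{"linear":[0.073,0,0],"rotation":[0,0,0],"grip":58},{"linear":[0.077,0,0],"rotation":[0,0,0],"grip":58},{"linear":[0.077,0,0],"rotation":[0,0,0],"grip":58}]'
```

```text
time_s: 32.82
eef_pos: [618.9, -197.5, 124.7]
ee_rot: [0.5, 0.498, 0.502, -0.5]
force: [-0.0, 0.4, -0.1]
grip_width: 0.765
time_s: 33.48
eef_pos: [618.8, -197.4, 101.3]
ee_rot: [0.5, 0.498, 0.502, -0.5]
force: [0.6, 0.6, -0.4]
grip_width: 0.756
```

```bash
python3 -m jog '[{"linear":[0.003,0.001,0],"rotation":[0,0,0],"grip":58},{"linear":[0.006,0.001,0],"rotation":[0,0,0],"grip":58},{"linear":[0.009,0.001,0],"rotation":[0,0,0],"grip":58},{"linear":[0.011,0.001,0],"rotation":[0,0,0],"grip":58},{"linear":[0.011,0.001,0],"rotation":[0,0,0],"grip":58}]'
```

```text
time_s: 33.9
eef_pos: [619.1, -197.4, 98.0]
ee_rot: [0.5, 0.498, 0.502, -0.5]
force: [0.3, -0.2, -1.1]
grip_width: 0.756
```

```bash
python3 -m jog '[{"linear":[0.002,0,0],"rotation":[0,0,0],"grip":58},{"linear":[0.004,0,0],"rotation":[0,0,0],"grip":58},{"linear":[0.006,0,0],"rotation":[0,0,0],"grip":58},{"linear":[0.006,0,0],"rotation":[0,0,0],"grip":58}]'
```

```text
time_s: 34.23
eef_pos: [619.6, -197.6, 97.9]
ee_rot: [0.501, 0.498, 0.501, -0.5]
force: [-3.2, 0.6, 9.4]
grip_width: 0.756
```

Contact. Release and rise.

```bash
python3 -m jog '[{"linear":[0,0,0],"rotation":[0,0,0],"grip":64},{"linear":[0,0,0],"rotation":[0,0,0],"grip":70},{"linear":[0,0,0],"rotation":[0,0,0],"grip":76},{"linear":[0,0,0],"rotation":[0,0,0],"grip":82},{"linear":[0,0,0],"rotation":[0,0,0],"grip":85},{"linear":[0,0,0],"rotation":[0,0,0],"grip":85},{"linear":[-0.02,0,0],"rotation":[0,0,0],"grip":85},{"linear":[-0.08,0,0],"rotation":[0,0,0],"grip":85},{"linear":[-0.16,0,0],"rotation":[0,0,0],"grip":85},{"linear":[-0.26,0,0],"rotation":[0,0,0],"grip":85},{"linear":[-0.36,0,0],"rotation":[0,0,0],"grip":85},{"linear":[-0.4,0,0],"rotation":[0,0,0],"grip":85},{"linear":[-0.4,0,0],"rotation":[0,0,0],"grip":85},{"linear":[-0.4,0,0],"rotation":[0,0,0],"grip":85}]'
python3 - <<'E'
from h import *
plan(yaw=-90)
c=calibration('wrist');p,d=capture('wrist');K,T=c['intrinsics'],c['world_from_camera']
cv2.imwrite('pics/wrist16.png',p[...,::-1])
C=cloud(d,K,T); x=cnts(p,'yellow')[0]; m=np.zeros(d.shape,np.uint8); cv2.drawContours(m,[x],-1,1,-1)
P=C[(m>0)&(d>0)]; q=np.median(P[:,2]); print(q,pfit(P[abs(P[:,2]-q)<3]), circ(cast(cv2.convexHull(x).reshape(-1,2),125,K,T)))
print(circ(cast(cv2.convexHull(cnts(p,'green')[0]).reshape(-1,2),45,K,T)),circ(cast(cv2.convexHull(cnts(p,'blue')[0]).reshape(-1,2),24,K,T)))
p,d=capture('scene');cv2.imwrite('pics/scene16.png',p[...,::-1])
E
```

```text
time_s: 35.4
eef_pos: [619.8, -197.5, 218.1]
ee_rot: [0.501, 0.499, 0.501, -0.499]
force: [-0.1, 0.6, -0.7]
grip_width: 0.995
t 35.4 tcp [ 619.8 -197.5  218.1] yaw -89.8 -> -90 F [-0.1  0.6 -0.7] g 85.0 j6 1.08
rotation [0.0079 0.002  0.0018]
125.1552786262736 (array([0.00015096, 0.00157825]), array([ 620.28749323, -197.45733351,  125.20822572]), 4280) (array([ 621.25411762, -197.11604744]), np.float64(33.53329167357648))
(array([ 620.77593344, -199.28490586]), np.float64(57.20044308777793)) (array([ 617.63143904, -196.73403648]), np.float64(78.43569760551424))
```

View pics/wrist16.png

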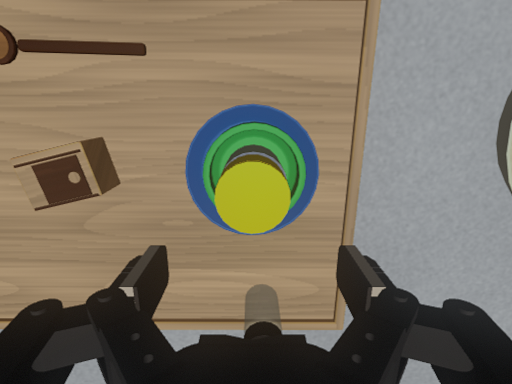

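View pics/scene16.png

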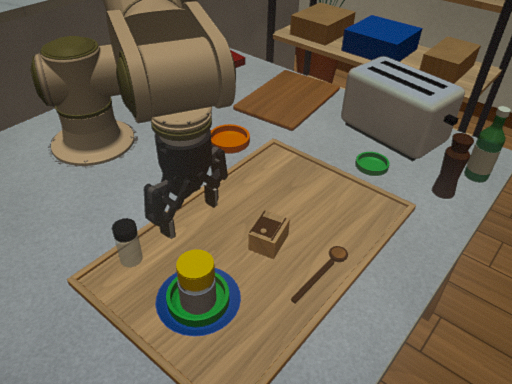

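The stack stands upright: the cup's top is at z≈125 (expected 125) and level at (253,198), and the black jar, box and spoon look unmoved. Handing in.

```bash
python3 -c "from rig import finish_job; print(finish_job())"
```

```text
the job is handed in; nothing more can be done
None
```

I built the stack in the order asked: green dish on the plate, steel beaker in the dish, red-capped jar in the beaker, and the yellow cup upside down over the jar's cap. Each thing was lowered until it touched and then released. I handed the job in at about 35.5 s of the 115 s allowed; the hand-in gives no verdict.

My last checks, from the wrist camera:

| Check | Measured | Limit |
|---|---|---|
| Dish from plate centre | about 4 mm | 15 mm |
| Beaker from dish centre | about 1 mm | 15 mm |
| Jar from beaker centre | about 1 mm | 12 mm |
| Cup from jar centre | about 1 mm | 12 mm |

- **Cup seating:** its top is at z ≈ 125 mm, as expected, and level within 0.002 rad.
- **Other things:** the black-capped jar, puzzle box and spoon looked unmoved in the pictures, but I did not re-measure them at the end.
- **Disagreements:** the cup's centre came out about 1 mm different by depth and by outline. The dish's offset from the plate read 2.5 mm just after placing and about 4 mm later, still well inside the limit.

No check failed.

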